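# Stow the low spice tins in the tray under the roti shelf

### The job

Draw the low tray out from under the raised shelf, clear of the shelf plate, and stand every low round tin from the crate in it, flat on the tray's floor with the lid up; leave the tall tins and the square tin in the crate. Then slide the loaded tray back under the shelf until it is fully home, straight and flush with the shelf's front edge, without the tray or the tins touching the underside of the shelf. Leave the canister, the spoon rest and the scraper where they are.

Things in the scene. Friction and masses are not known exactly. Their poses are not given: they have to be found in the camera images.
- shelf: Legs and rear stop of a low raised steel shelf, fixed; it overhangs the tray's bay. Origin on the table where the centre of the tray's underside lies when the tray is fully home (front walls of tray and shelf plate then flush). x points inward (away from the robot), y to the left, z up. The bay between the four corner legs is 314 mm wide and open at the front. The rear stop, a 16 mm high bar across the bay, halts the tray 12 mm beyond flush.
- shelf_plate: The shelf's aluminium top plate, 215 mm deep (x from -90 to +125 mm in the shelf's frame), 350 mm wide, 12 mm thick, fixed on the legs; its underside is 56 mm and its top 68 mm above the table. Origin at the centre of the bay, in the plane of the underside; axes as the shelf's.
- tray: Low open steel tray, loose on the table, 180 mm deep (x) by 260 mm wide (y), walls 18 mm high and 4 mm thick, floor 4 mm thick, 0.35 to 0.7 kg. Origin at the centre of its underside, z up, axes roughly as the shelf's. A black bar handle, 18 mm wide (y), sticks out of the middle of the front wall towards the robot: it runs along x from -90 to -167 mm, from 10 to 28 mm above the table. At the start the tray is in its bay below the shelf plate, at most 20 mm from flush.
- crate: Wooden crate, fixed, 290 by 290 mm outside, 45 mm high, walls and floor 5 mm thick; open top. Origin at the centre of its underside, z up, x and y along its walls. Holds nine or fewer upright tins about 84 mm apart.
- tin1: One of the low round lidded steel tins: 54 mm across, 36 mm high, about 60 to 110 g, at first upright in the crate. Origin at the centre of its base, z towards the lid. Four to six of the low round tins are present; None if absent.
- tin2: One of the low round lidded steel tins: 54 mm across, 36 mm high, about 60 to 110 g, at first upright in the crate. Origin at the centre of its base, z towards the lid. Four to six of the low round tins are present; None if absent.
- tin3: One of the low round lidded steel tins: 54 mm across, 36 mm high, about 60 to 110 g, at first upright in the crate. Origin at the centre of its base, z towards the lid. Four to six of the low round tins are present; None if absent.
- tin4: One of the low round lidded steel tins: 54 mm across, 36 mm high, about 60 to 110 g, at first upright in the crate. Origin at the centre of its base, z towards the lid. Four to six of the low round tins are present; None if absent.
- tin5: One of the low round lidded steel tins: 54 mm across, 36 mm high, about 60 to 110 g, at first upright in the crate. Origin at the centre of its base, z towards the lid. Four to six of the low round tins are present; None if absent.
- tin6: One of the low round lidded steel tins: 54 mm across, 36 mm high, about 60 to 110 g, at first upright in the crate. Origin at the centre of its base, z towards the lid. Four to six of the low round tins are present; None if absent.
- tall1: Tall round lidded steel tin, 54 mm across, 78 mm high, in the crate; it stays in the crate. Origin at the centre of its base.
- tall2: Tall round lidded steel tin, 54 mm across, 78 mm high, in the crate; it stays in the crate. Origin at the centre of its base.
- square1: Low square steel tin, 50 by 50 mm, 36 mm high, in the crate; it stays in the crate. Origin at the centre of its base.
- canister: Lidded steel canister, 94 mm across, 149 mm high, loose, standing on the shelf plate; leave alone. Origin at the centre of its base.
- spoon_rest: White ceramic spoon rest, round dish 104 mm across and 18 mm high with a tab, loose on the table to the right; leave alone. Origin under the dish.
- scraper: Red plastic scraper, 195 mm long, lying on the round aluminium griddle (300 mm across, top 97 mm above the table) far to the right; leave alone. Origin at its middle, underside.
Not all that is in view belongs to the job. Leave any red look-alike of the tin3 alone.

How it is judged:
By the outcome, as a careful person would: the job done as asked, in the order asked, and still so for the second after the job is handed in, with the robot touching nothing.
Of tin1, tin2, tin3, tin4, tin5, tin6 only 4 to 6 are there at a start; the rules pass over those that are not, and their reading is None.
At some moment in a run one of tin1, tin2, tin3, tin4, tin5, tin6 may be knocked a few centimetres aside while the robot is not near it.
Once in a run the grip may slacken for a moment while it holds something.
It also fails if it takes over 210 s, if anything falls off the work surface, if the arm or the gripper's body presses on something with over 40 N, if the wrist force passes 120 N, or if a joint passes its speed limit or range.

### The arm

A 6-joint arm with a two-finger parallel gripper is mounted at the origin on the work surface. World frame = base frame: x ahead of the robot, y to its left, z up, the work surface at z = 0. Lengths are in m, angles in rad, forces in N, time in s.
With the tool pointing down it reaches from about 0.325 to 0.85 m from the base axis. Payload 15.5 kg.
Tool frame: the origin (TCP) lies on the centre line of the jaws, within the pads' length; the fingertips stand 25 mm ahead of it and the grasp point (between the pads) lies 6 mm ahead of it (ctrl.tcp_to_tips is the distance from the TCP to the fingertips, in m); z points along the fingers, y is the direction in which the jaws open and shut (so a half turn about z gives the same grasp; the last joint's range is limited). The gripper opens to 91 mm and grips with 3 to 60 N. Pads are 32 mm wide; open, the fingers measure 118 mm over their backs; the gripper's body (76 mm by 178 mm) begins 60 mm behind the grasp point.
Start: joints at [1.216, 0.494, 1.345, -0, 1.302, -0.096], TCP at [0.161, 0.604, 0.239] pointing down, gripper open.
Joint ranges: [-2.91, 2.91], [-0.82, 2.16], [0.22, 2.67], [-1.22, 4.37], [0.12, 2.79], [-3.08, 3.08]. Speed limits (rad/s): [1.89, 1.89, 2.57, 3.01, 3.01, 3.01].

### API

Orientations are given as a unit quaternion [w, x, y, z].
In Python, from plant import ctrl gives the robot as it stands. The module is installed in compiled form; this text tells all that it offers.
- The arm moves only by the shell command python3 -m crank 'ROWS' [FORCE]. ROWS is JSON, a list of rows, each a list of 3 entries, a list of its own where there are three numbers: the shift along the world's x, y, z in mm, then the turn, a rotation vector about the world's x, y, z in rad, then the opening, from 0 (shut) to 1 (fully open). A call has 1 to 10 rows; each row shifts and turns the commanded pose from where the row before left it; what a row does not reach is not made up. A row lasts 1/12 s, in which the tool goes at most 41.7 mm and 7.16 degrees, less where a joint would pass 70% of its speed; a pose out of reach is approached as far as the arm can. A call is refused whole if a number of a shift passes 41.7 or a number of a turn 0.125, either way. A call with a gripper value outside its range is refused whole. The fingers move at their own pace and stop on an object; FORCE is the grip in N (left out, the last holds). Time passes only in rows, so rows that do not move let the fingers close. It gives the time, the measured TCP pose, the force and the opening at its end, in the units of the state.
- ctrl.read_state(): the state, without advancing time (a new reading comes with each control period).
- ctrl.grab_frame(name): name is "scene" or "side" or "wrist"; returns (picture, depth): 420x560x3 uint8, red, green, blue; 420x560 float32, m along the optical axis (not along the pixel's ray), 0 where there is no reading.
- ctrl.camera_params(name): a dict with "intrinsics" (3x3 intrinsics, pixels), "extrinsics" (4x4, takes a point from camera to world coordinates). Camera axes: x right, y down, z forward; pixel columns grow to the right and rows downward; lengths in m; the calibration is good to about 2 mm. A picture is of the moment at which its call begins: read the wrist's pose just before it. camera_params takes no time and is no camera call; for the wrist camera it gives the pose at the moment of the call.
- ctrl.close_job(): hands the job in, once; it reports no verdict.
The state is a dict: "time_s": time; "qpos": joint angles; "joint_vel": joint speeds; "joint_torque": joint torques, N m; "eef_pos": TCP position; "ee_rot": TCP orientation; "contact_force": force on the tool from outside, world axes, zero at the start; "torque": the same for the moment, N m; "opening": finger opening in m.
Only numpy, scipy, OpenCV 4.12 (cv2) and the standard library are available. Lean on these libraries where they do the work, as an engineer would, in place of code of your own. Each camera call takes 0.05 s, during which the arm holds its last target. There are 200 camera calls.

## Working session

There is one attempt and no reset: what is moved stays moved. The work goes in short steps, Python scripts to look and compute and a shell command to move; the robot and the scene stay as the last step left them, time stands still between calls to the robot, and variables do not carry over. Pictures are saved under pics/ and viewed, about 12 in all and at most 16, crops included, and the job is handed in when it is done.

```bash
mkdir -p pics; cat > h.py <<'E'
import numpy as np,cv2
from plant import ctrl
def grab(n,save=None):
    P=ctrl.camera_params(n);im,d=ctrl.grab_frame(n)
    if save: cv2.imwrite('pics/'+save,im[...,::-1])
    return im,d,P['intrinsics'],P['extrinsics']
def cloud(d,K,T):
    v,u=np.indices(d.shape);p=np.stack([(u-K[0,2])/K[0,0]*d,(v-K[1,2])/K[1,1]*d,d],-1)
    w=p@T[:3,:3].T+T[:3,3];w[d<=0]=np.nan;return w
E
python3 - <<'E'
from h import *
a=[grab(n) for n in("scene","side")]
for n,(im,d,K,T) in zip(("scene","side"),a):
    np.savez(f'{n}0.npz',im=im,d=d,K=K,T=T); print(n,T.round(3).tolist(),K[0,0])
    cv2.imwrite(f'pics/{n}0.png',cv2.resize(im,None,fx=1.4,fy=1.4)[...,::-1])
s=ctrl.read_state();print(s)
E
```

```text
scene [[-0.208, 0.778, -0.592, 1.361], [0.978, 0.174, -0.115, 0.064], [0.014, -0.603, -0.797, 1.2], [0.0, 0.0, 0.0, 1.0]] 403.42778625511943
side [[0.7, -0.419, 0.578, -0.249], [-0.714, -0.429, 0.553, -0.827], [0.016, -0.8, -0.599, 0.892], [0.0, 0.0, 0.0, 1.0]] 428.3442357179091
{'time_s': 0.1, 'qpos': array([ 1.21552370e+00,  4.94121907e-01,  1.34607115e+00, -1.92070017e-05,
        1.30247147e+00, -9.54786829e-02]), 'joint_vel': array([-0.00034983, -0.00214213, -0.00168639, -0.00022878,  0.00017706,
       -0.00028868]), 'joint_torque': array([ 2.52628117e-03, -8.80241632e+01, -3.82539153e+01,  7.06818025e-02,
        4.82595025e-02, -3.26946849e-05]), 'eef_pos': array([0.16043308, 0.60373915, 0.23839666]), 'ee_rot': array([-1.10743443e-04,  1.29529437e-01,  9.91575432e-01, -5.24454845e-04]), 'contact_force': array([ 0.24832232, -0.07248039,  0.10649409]), 'torque': array([0.02720222, 0.00547028, 0.01963132]), 'opening': 0.09124789481139135}
```

View pics/scene0.png

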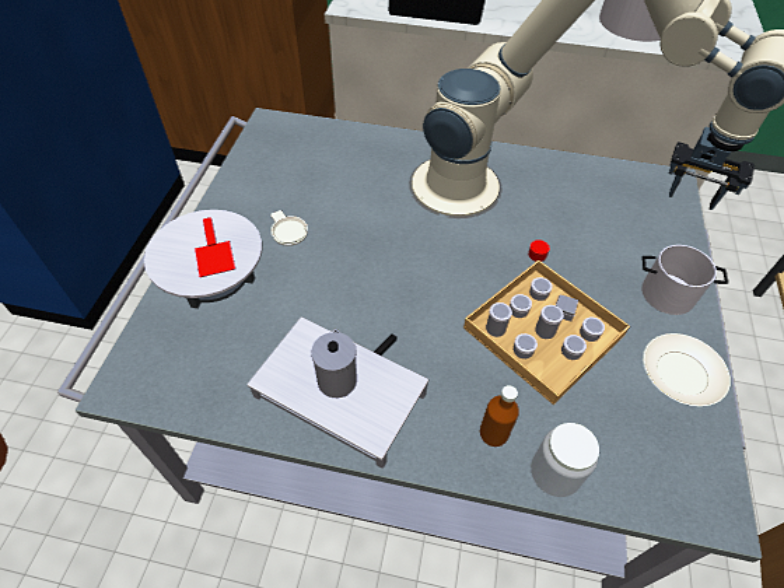

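View pics/side0.png

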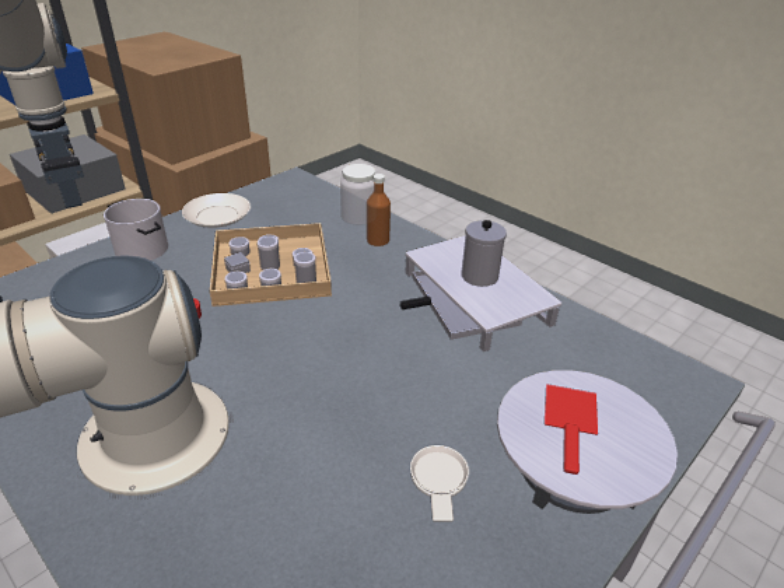

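The scene view shows 5 low tins at (540,288), (520,305), (525,345), (574,346) and (592,328), talls at (498,318) and (550,320), a square at (567,305), and the handle at (385,346). The red look-alike sits outside the crate. Next I measure with depth.

```bash
python3 - <<'E'
from h import *
W=[]
for n in("scene","side"):
    z=np.load(n+'0.npz');w=cloud(z['d'],z['K'],z['T']);W.append(w)
    def top(lo,hi,xr,yr,name,minA=15):
        m=((w[...,2]>lo)&(w[...,2]<hi)&(w[...,0]>xr[0])&(w[...,0]<xr[1])&(w[...,1]>yr[0])&(w[...,1]<yr[1])).astype(np.uint8)
        k,l,s,c=cv2.connectedComponentsWithStats(m)
        for i in range(1,k):
            if s[i,4]>=minA:
                p=w[l==i]; r=cv2.minAreaRect((p[:,:2]*1000).astype(np.float32))
                print(n,name,s[i,4],'px',c[i].round(),'rect',np.round(r[0]),np.round(r[1]),round(r[2],1),'z',np.median(p[:,2]).round(4))
    top(.060,.076,(.3,1.1),(-.5,.3),'plate',300)
    top(.037,.047,(.2,1.0),(.05,.7),'z40low')
    top(.075,.09,(.2,1.0),(.05,.7),'tall')
    top(.018,.034,(.2,1.0),(-.4,.3),'handle')
    im=z['im'];p=w.reshape(-1,3)
    # canister
    top(.19,.24,(.4,1.0),(-.4,.2),'can')
E
```

```text
scene plate 5590 px [243. 279.] rect [ 780. -160.] [352. 217.] 72.6 z 0.0679
scene z40low 54 px [385. 176.] rect [240. 271.] [41. 49.] 54.8 z 0.0391
scene z40low 122 px [398. 198.] rect [343. 328.] [183.  65.] 74.8 z 0.043
scene z40low 53 px [490. 195.] rect [250. 658.] [88. 22.] 54.4 z 0.0411
scene z40low 54 px [359. 207.] rect [415. 184.] [  7. 140.] 53.8 z 0.0432
scene z40low 69 px [474. 212.] rect [339. 593.] [127.  43.] 51.8 z 0.0422
scene z40low 134 px [387. 204.] rect [378. 282.] [52. 52.] 49.8 z 0.0417
scene z40low 142 px [372. 216.] rect [444. 233.] [55. 51.] 5.2 z 0.0416
scene z40low 153 px [405. 217.] rect [425. 348.] [50. 52.] 77.6 z 0.0422
scene z40low 64 px [435. 223.] rect [430. 453.] [101.  11.] 53.8 z 0.0414
scene z40low 214 px [363. 252.] rect [606. 215.] [295.  65.] 42.9 z 0.043
scene z40low 155 px [424. 233.] rect [480. 414.] [52. 52.] 13.7 z 0.0414
scene z40low 31 px [390. 235.] rect [512. 299.] [50. 20.] 75.6 z 0.0419
scene z40low 19 px [356. 234.] rect [535. 185.] [12. 39.] 6.4 z 0.0414
scene z40low 158 px [375. 245.] rect [565. 253.] [50. 52.] 40.7 z 0.0413
sc
[... 3599 characters left out ...]
x [218. 199.] rect [508. 163.] [22. 50.] 55.1 z 0.0284
side handle 38 px [194. 202.] rect [438. 214.] [23. 50.] 60.2 z 0.0275
side handle 43 px [169. 204.] rect [371. 265.] [27. 51.] 57.3 z 0.0284
side handle 327 px [193. 209.] rect [413. 179.] [ 14. 290.] 53.6 z 0.0266
side handle 116 px [296. 215.] rect [638. -90.] [23. 75.] 66.8 z 0.0279
side handle 16 px [316. 228.] rect [ 637. -175.] [56.  5.] 62.7 z 0.0196
side handle 33 px [392. 226.] rect [ 819. -345.] [32. 19.] 86.1 z 0.0253
side handle 31 px [346. 244.] rect [ 637. -297.] [13. 23.] 27.8 z 0.0273
side can 31 px [271. 127.] rect [798. 191.] [16. 29.] 86.9 z 0.1994
side can 400 px [346. 165.] rect [ 778. -168.] [93. 93.] 30.3 z 0.1982
```

```bash
R='[20,-30,0],[0,0,0],1'
python3 -m crank '[[[20,-30,0],[0,0,0],1],[[20,-30,0],[0,0,0],1],[[20,-30,0],[0,0,0],1],[[20,-30,0],[0,0,0],1],[[20,-30,0],[0,0,0],1],[[20,-30,0],[0,0,0],1],[[20,-30,0],[0,0,0],1],[[20,-30,0],[0,0,0],1],[[20,-30,0],[0,0,0],1],[[20,-30,0],[0,0,0],1]]' 30
python3 -m crank '[[[0,0,0],[0,0,0],1],[[0,0,0],[0,0,0],1]]'
python3 - <<'E'
from h import *
im,d,K,T=grab('wrist','w1.png');np.savez('w1.npz',im=im,d=d,K=K,T=T);print(T.round(3).tolist(),K[0,0],ctrl.read_state()['eef_pos'])
E
python3 -m crank '[[[20,-30,0],[0,0,0],1],[[20,-30,0],[0,0,0],1],[[20,-30,0],[0,0,0],1],[[20,-30,0],[0,0,0],1],[[20,-30,0],[0,0,0],1],[[20,-30,0],[0,0,0],1],[[20,-30,0],[0,0,0],1],[[20,-30,0],[0,0,0],1],[[20,-30,0],[0,0,0],1],[[20,-30,0],[0,0,0],1]]'
python3 -m crank '[[[20,-30,0],[0,0,0],1],[[20,-30,0],[0,0,0],1],[[0,0,0],[0,0,0],1],[[0,0,0],[0,0,0],1]]'
python3 - <<'E'
from h import *
im,d,K,T=grab('wrist','w2.png');np.savez('w2.npz',im=im,d=d,K=K,T=T);print(T.round(3).tolist(),ctrl.read_state()['eef_pos'])
a=cv2.imread('pics/w1.png');b=cv2.imread('pics/w2.png');cv2.imwrite('pics/w12.png',cv2.resize(np.hstack([a,b]),(800,300)))
E
```

```text
time_s: 0.93
eef_pos: [0.3611, 0.3024, 0.2389]
ee_rot: [-0.0, 0.129, 0.992, -0.0]
contact_force: [1.3, 0.8, -0.5]
opening: 0.0911
time_s: 1.1
eef_pos: [0.3614, 0.3026, 0.2388]
ee_rot: [-0.0, 0.131, 0.991, -0.0]
contact_force: [-0.8, -0.2, 0.5]
opening: 0.0914
[[0.262, 0.934, 0.243, 0.293], [0.965, -0.253, -0.066, 0.322], [-0.001, 0.252, -0.968, 0.384], [0.0, 0.0, 0.0, 1.0]] 337.23570059045545 [0.36075483 0.30359294 0.2388299 ]
time_s: 1.98
eef_pos: [0.5613, 0.0038, 0.2387]
ee_rot: [-0.0, 0.129, 0.992, 0.0]
contact_force: [0.7, 0.4, 0.5]
opening: 0.0911
time_s: 2.32
eef_pos: [0.6013, -0.056, 0.2382]
ee_rot: [-0.0, 0.13, 0.992, 0.0]
contact_force: [0.4, -0.3, -0.7]
opening: 0.0911
[[0.259, 0.935, 0.243, 0.533], [0.966, -0.251, -0.065, -0.037], [-0.0, 0.251, -0.968, 0.384], [0.0, 0.0, 0.0, 1.0]] [ 0.60052582 -0.05495989  0.23833685]
```

View pics/w12.png

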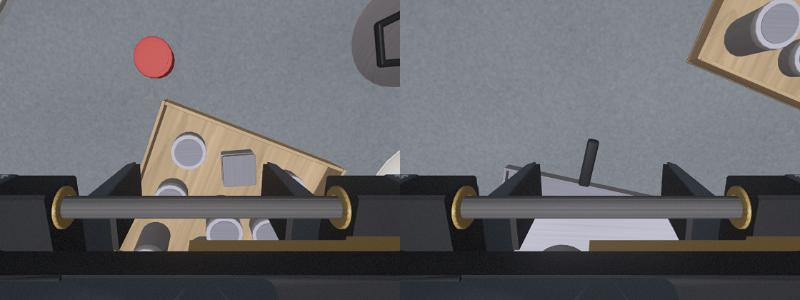

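```bash
python3 - <<'E'
from h import *
z=np.load('w2.npz');w=cloud(z['d'],z['K'],z['T']);v,u=np.indices(w.shape[:2]);w[v>240]=np.nan
def rect(m,name):
    k,l,s,c=cv2.connectedComponentsWithStats(m.astype(np.uint8))
    for i in range(1,k):
        if s[i,4]>60:
            p=w[l==i];r=cv2.minAreaRect((p[:,:2]*1000).astype(np.float32));print(name,s[i,4],c[i].round(),np.round(r[0]),np.round(r[1]),round(r[2],1),np.nanmedian(p[:,2]).round(4))
            q=cv2.fitLine((p[:,:2]*1000).astype(np.float32),cv2.DIST_HUBER,0,.01,.01).ravel();print('   line dir',np.degrees(np.arctan2(q[1],q[0])).round(1),q[2:].round(1))
dark=z['im'].max(-1)<60
rect((w[...,2]>.018)&(w[...,2]<.036)&dark&(u>220),'handle')
rect((w[...,2]>.011)&(w[...,2]<.023)&~dark,'wall')
rect((w[...,2]>.060)&(w[...,2]<.075),'plate')
# plate front edge: lowest v of plate per column
m=(w[...,2]>.062)&(w[...,2]<.074)
pts=[w[np.where(m[:,c])[0][0],c,:2] for c in range(170,370,4) if m[:,c].any()]
q=cv2.fitLine((np.array(pts)*1000).astype(np.float32),cv2.DIST_HUBER,0,.01,.01).ravel();print('edge',np.degrees(np.arctan2(q[1],q[0])),q[2:], pts[0],pts[-1])
E
```

```text
handle 413 [267. 219.] [628. -81.] [17. 52.] 62.1 0.0268
   line dir -28.7 [628.4 -77.8]
wall 766 [458.  86.] [569. 162.] [205.  77.] 29.5 0.0173
   line dir 45.1 [575.7 168. ]
wall 313 [464.  57.] [518. 161.] [51. 23.] 3.4 0.0169
   line dir 2.1 [518.1 154.1]
wall 422 [541.  84.] [564. 234.] [21. 51.] 77.7 0.0169
   line dir -7.4 [564.1 227.1]
wall 112 [154. 237.] [ 620. -211.] [23.  7.] 62.3 0.0167
   line dir 66.6 [ 618.2 -210. ]
plate 568 [494.  46.] [518. 161.] [52. 24.] 1.4 0.067
   line dir 3.0 [518.5 153.8]Traceback (most recent call last):
  File "<stdin>", line 16, in <module>
cv2.error: OpenCV(4.12.0) /io/opencv/modules/imgproc/src/linefit.cpp:618: error: (-215:Assertion failed) npoints2 >= 0 || npoints3 >= 0 in function 'fitLine'
```

```bash

python3 -m crank '[[[13,-11,-10],[0,0,-0.114],1],[[12,-10,-30],[0,0,-0.113],1],[[0,0,-40],[0,0,0],1],[[0,0,-40],[0,0,0],1],[[0,0,-40],[0,0,0],1],[[0,0,-30],[0,0,0],0.7],[[0,0,-17],[0,0,0],0.5],[[0,0,0],[0,0,0],0.5]]' 50
python3 -m crank '[[[0,0,0],[0,0,0],0],[[0,0,0],[0,0,0],0],[[0,0,0],[0,0,0],0],[[0,0,0],[0,0,0],0],[[0,0,0],[0,0,0],0],[[0,0,0],[0,0,0],0]]' 50
```

```text
time_s: 3.03
eef_pos: [0.6228, -0.0744, 0.0283]
ee_rot: [-0.003, 0.24, 0.971, -0.0]
contact_force: [-0.6, -0.7, -0.1]
opening: 0.0739
time_s: 3.53
eef_pos: [0.6259, -0.077, 0.0327]
ee_rot: [0.001, 0.241, 0.971, 0.0]
contact_force: [0.3, 0.1, -0.1]
opening: 0.0339
```

```bash

python3 -m crank '[[[0,0,0],[0,0,0],0],[[0,0,0],[0,0,0],0],[[0,0,0],[0,0,0],0],[[0,0,0],[0,0,0],0],[[0,0,0],[0,0,0],0],[[0,0,0],[0,0,0],0]]' 50
```

```text
time_s: 4.03
eef_pos: [0.6255, -0.0773, 0.0321]
ee_rot: [-0.0, 0.241, 0.97, -0.0]
contact_force: [-3.6, -3.8, 5.4]
opening: 0.0176
```

```bash

python3 -m crank '[[[-9,-2,0],[0,0,0.023],0],[[-9,-2,0],[0,0,0.023],0],[[-9,-2,0],[0,0,0.023],0],[[-9,-2,0],[0,0,0.023],0],[[-9,-2,0],[0,0,0.023],0],[[-9,-2,0],[0,0,0.023],0],[[-9,-2,0],[0,0,0.023],0],[[-9,-2,0],[0,0,0.023],0]]' 50
python3 -m crank '[[[-9.5,3,0],[0,0,0],0],[[-9.5,3,0],[0,0,0],0],[[-9.5,3,0],[0,0,0],0],[[-9.5,3,0],[0,0,0],0],[[-9.5,3,0],[0,0,0],0],[[-9.5,3,0],[0,0,0],0],[[-9.5,3,0],[0,0,0],0]]'
python3 -m crank '[[[-9.5,3,0],[0,0,0],0],[[-9.5,3,0],[0,0,0],0],[[-9.5,3,0],[0,0,0],0],[[-9.5,3,0],[0,0,0],0],[[-9.5,3,0],[0,0,0],0],[[-9.5,3,0],[0,0,0],0],[[-9.5,3,0],[0,0,0],0],[[0,0,0],[0,0,0],0]]'
python3 - <<'E'
from h import *
for n in("scene","side"):
    im,d,K,T=grab(n);np.savez(f'{n}1.npz',im=im,d=d,K=K,T=T)
    w=cloud(d,K,T)
    c=(im[100:320,130:460] if n=='scene' else im[90:310,110:440]);cv2.imwrite(f'pics/{n}1.png',cv2.resize(c,None,fx=2,fy=2)[...,::-1])
    if n=='scene':
        sat=im.astype(int);pale=(sat.min(-1)>130)
        m=((w[...,2]>-.003)&(w[...,2]<.022)&pale&(w[...,0]>.4)&(w[...,0]<.8)&(abs(w[...,1]+.08)<.2)).astype(np.uint8)
        k,l,s,cc=cv2.connectedComponentsWithStats(m)
        for i in range(1,k):
            if s[i,4]>200:
                p=w[l==i];r=cv2.minAreaRect((p[:,:2]*1000).astype(np.float32));print(s[i],np.round(r[0]),np.round(r[1]),round(r[2],1))
E
```

```text
time_s: 4.7
eef_pos: [0.5541, -0.0932, 0.0321]
ee_rot: [0.001, 0.15, 0.989, -0.0]
contact_force: [3.9, 0.2, -0.5]
opening: 0.0174
time_s: 5.28
eef_pos: [0.4869, -0.0718, 0.0321]
ee_rot: [0.001, 0.151, 0.989, -0.0]
contact_force: [4.4, -1.7, -0.1]
opening: 0.0176
time_s: 5.95
eef_pos: [0.4181, -0.0502, 0.032]
ee_rot: [-0.001, 0.151, 0.989, 0.0]
contact_force: [-5.5, 3.5, 14.6]
opening: 0.0178
[ 226  196   95   67 2807] [ 546. -116.] [322. 191.] 69.0
```

View pics/scene1.png

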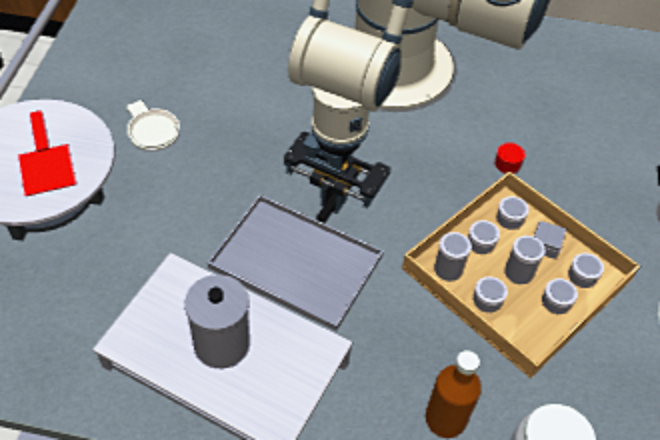

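```bash

python3 -m crank '[[[0,0,0],[0,0,0],0.45],[[0,0,0],[0,0,0],0.45],[[0,0,0],[0,0,0],0.45],[[0,0,0],[0,0,0],0.45],[[0,0,0],[0,0,0],0.45],[[0,0,40],[0,0,0],0.45],[[0,0,40],[0,0,0],0.6],[[0,0,30],[0,0,0],0.8],[[0,0,20],[0,0,0],0.8],[[0,0,0],[0,0,0],0.8]]'
cat >> h.py <<'E'
def tins(w,im,zr=(.035,.048),reg=None):
    m=((w[...,2]>zr[0])&(w[...,2]<zr[1])&(im.max(-1).astype(int)-im.min(-1)<40)).astype(np.uint8)
    if reg is not None: m&=reg(w).astype(np.uint8)
    k,l,s,c=cv2.connectedComponentsWithStats(m);o=[]
    for i in range(1,k):
        if s[i,4]>60:
            p=(w[l==i][:,:2]*1000).astype(np.float32)
            (x,y),r=cv2.minEnclosingCircle(p);R=cv2.minAreaRect(p)
            if max(R[1])<75: o.append((np.round(c[i]),np.round(R[0],1),np.round(R[1]),round(r,1)))
    return o
crate=lambda w:(abs(w[...,0]-.495)<.19)&(abs(w[...,1]-.305)<.19)
E
python3 - <<'E'
from h import *
for f in('scene1.npz','side1.npz','w1.npz'):
    z=np.load(f);w=cloud(z['d'],z['K'],z['T']);print(f)
    for t in tins(w,z['im'],reg=crate):print(t)
    if f=='scene1.npz':
        # tray: rim height band and inside floor; project by rows in tray frame guess
        a=np.radians(-17.4);U=np.array([np.cos(a),np.sin(a)]);V=np.array([-U[1],U[0]])
        q=w[...,:2]*1000-np.array([552,-92]);tu,tv=q@U,q@V
        for k in range(-120,121,40):
            s=(abs(tv-k)<6)&(abs(tu)<130)&(w[...,2]>.010)&(w[...,2]<.026);print('v',k,np.round([np.nanmin(tu[s]),np.nanmax(tu[s])]) if s.any() else None)
        for k in range(-80,81,40):
            s=(abs(tu-k)<6)&(abs(tv)<160)&(w[...,2]>.010)&(w[...,2]<.026);print('u',k,np.round([np.nanmin(tv[s]),np.nanmax(tv[s])]) if s.any() else None)
E
```

```text
time_s: 6.88
eef_pos: [0.4222, -0.0514, 0.1654]
ee_rot: [0.003, 0.151, 0.989, -0.0]
contact_force: [1.4, -0.2, -0.5]
opening: 0.0652
scene1.npz
(array([387., 204.]), array([376.5, 280.9]), array([56., 48.]), 29.2)
(array([372., 216.]), array([445.2, 233.3]), array([51., 54.]), 28.5)
(array([405., 217.]), array([423.7, 347.7]), array([48., 55.]), 32.1)
(array([424., 233.]), array([479.4, 413.8]), array([51., 53.]), 28.0)
(array([375., 245.]), array([565.5, 252.8]), array([52., 53.]), 28.4)
(array([410., 246.]), array([543.8, 369.2]), array([54., 52.]), 28.5)
v -120 [-87.  93.]
v -80 [-88.  91.]
v -40 [-88.  94.]
v 0 [-119.   94.]
v 40 [-90.  92.]
v 80 [-88.  92.]
v 120 [-87.  91.]
u -80 [-127.  133.]
u -40 [-124.  133.]
u 0 [-124.  133.]
u 40 [-125.  133.]
u 80 [-127.  134.]
side1.npz
(array([170., 173.]), array([478.8, 408.2]), array([55., 52.]), 29.4)
(array([168., 185.]), array([425.7, 342.8]), array([56., 52.]), 33.6)
(array([192., 196.]), array([446.7, 226.6]), array([52., 54.]), 30.2)
(array([168., 198.]), array([377.1, 275.8]), array([53., 51.]), 29.2)
w1.npz
(array([263., 213.]), array([377.3, 278.6]), array([53., 53.]), 26.8)
(array([334., 238.]), array([425.2, 344.9]), array([50., 50.]), 33.5)
(array([418., 252.]), array([464.7, 430. ]), array([30.,  5.]), 15.1)
(array([238., 267.]), array([428.2, 234.6]), array([49., 17.]), 24.4)
(array([369., 323.]), array([539.7, 357.2]), array([42., 36.]), 23.7)
(array([217., 331.]), array([502.6, 183.8]), array([51., 23.]), 25.7)
```

```bash

python3 -m crank '[[[-4.5,33,0],[0,0,0.062],0.8],[[-4.5,33,0],[0,0,0.062],0.8],[[-4.5,33,0],[0,0,0.062],0.8],[[-4.5,33,0],[0,0,0.062],0.8],[[-4.5,33,0],[0,0,0.062],0.8],[[-4.5,33,0],[0,0,0.062],0.8],[[-4.5,33,0],[0,0,0.062],0.8],[[-4.5,33,0],[0,0,0.062],0.8],[[-4.5,33,0],[0,0,0.062],0.8],[[-4.5,33,0],[0,0,0.062],0.8]]' 30
python3 -m crank '[[[0,0,0],[0,0,0],0.8],[[0,0,0],[0,0,0],0.8]]' 
python3 - <<'E'
from h import *
im,d,K,T=grab('wrist','w3.png');w=cloud(d,K,T)
for t in tins(w,im,reg=crate):print(t)
im,d,K,T=grab('scene','s3.png');w=cloud(d,K,T)
for t in tins(w,im,reg=crate):print(t)
E
```

```text
time_s: 7.72
eef_pos: [0.3746, 0.2805, 0.1613]
ee_rot: [-0.0, -0.159, 0.987, -0.0]
contact_force: [1.0, 0.2, 0.6]
opening: 0.0731
time_s: 7.88
eef_pos: [0.3748, 0.2802, 0.1612]
ee_rot: [-0.0, -0.159, 0.987, -0.0]
contact_force: [-0.3, -0.2, -0.8]
opening: 0.0725
(array([278., 213.]), array([377.7, 278.3]), array([53., 53.]), 27.0)
(array([221., 261.]), array([429.8, 245.4]), array([27., 13.]), 15.0)
(array([329., 265.]), array([405.2, 332.9]), array([19., 34.]), 17.2)
(array([335., 311.]), array([442.9, 349.4]), array([33., 18.]), 18.5)
(array([261., 322.]), array([480.8, 295.6]), array([21., 50.]), 25.2)
(array([386., 204.]), array([377.5, 280.2]), array([51., 52.]), 28.9)
(array([372., 216.]), array([445. , 231.8]), array([53., 52.]), 29.1)
(array([405., 217.]), array([427., 347.]), array([48., 57.]), 32.3)
(array([424., 233.]), array([480.1, 413.9]), array([51., 51.]), 27.5)
(array([375., 245.]), array([565.3, 254.1]), array([52., 51.]), 27.9)
(array([410., 246.]), array([543.6, 369.4]), array([52., 53.]), 29.0)
```

View pics/w3.png

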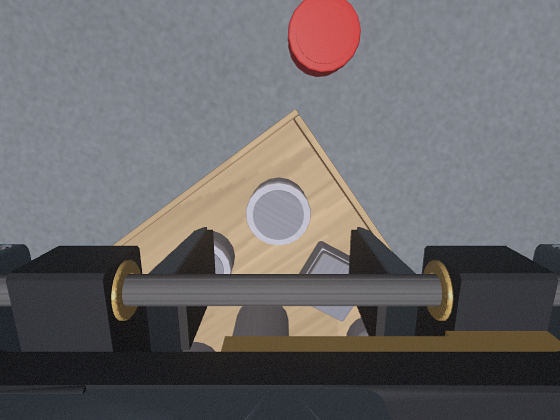

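```bash

python3 -m crank '[[[3,-2,-35],[0,0,0],0.8],[[0,0,-40],[0,0,0],0.8],[[0,0,-30],[0,0,0],0.8],[[0,0,-10],[0,0,0],0.8],[[0,0,0],[0,0,0],0.8],[[0,0,0],[0,0,0],0],[[0,0,0],[0,0,0],0],[[0,0,0],[0,0,0],0],[[0,0,0],[0,0,0],0],[[0,0,0],[0,0,0],0]]' 35
python3 -m crank '[[[0,0,0],[0,0,0],0],[[0,0,0],[0,0,0],0],[[0,0,25],[0,0,0],0],[[0,0,40],[0,0,0],0],[[0,0,35],[0,0,0],0]]' 35
```

```text
time_s: 8.82
eef_pos: [0.3792, 0.2771, 0.048]
ee_rot: [0.001, -0.158, 0.987, 0.0]
contact_force: [1.0, -4.2, 9.7]
opening: 0.0534
time_s: 9.23
eef_pos: [0.3781, 0.2768, 0.1488]
ee_rot: [-0.0, -0.158, 0.987, -0.0]
contact_force: [2.3, 1.3, -0.9]
opening: 0.0534
```

```bash

python3 -m crank '[[[16.1,-27.9,0],[0,0,0],0],[[16.1,-27.9,0],[0,0,0],0],[[16.1,-27.9,0],[0,0,0],0],[[16.1,-27.9,0],[0,0,0],0],[[16.1,-27.9,0],[0,0,0],0],[[16.1,-27.9,0],[0,0,0],0],[[16.1,-27.9,0],[0,0,0],0],[[16.1,-27.9,0],[0,0,0],0],[[16.1,-27.9,0],[0,0,0],0],[[16.1,-27.9,0],[0,0,0],0]]' 35
python3 -m crank '[[[0,0,0],[0,0,0],0],[[0,0,0],[0,0,0],0]]' 35
python3 - <<'E'
from h import *
im,d,K,T=grab('wrist','w4.png');w=cloud(d,K,T);np.savez('w4.npz',im=im,d=d,K=K,T=T)
a=np.radians(-17.4);U=np.array([np.cos(a),np.sin(a)]);V=np.array([-U[1],U[0]])
q=w[...,:2]*1000-np.array([554.5,-91]);tu,tv=q@U,q@V
for k in range(-120,121,40):
    s=(abs(tv-k)<6)&(abs(tu)<130)&(w[...,2]>.012)&(w[...,2]<.026);print('v',k,np.round([np.nanmin(tu[s]),np.nanmax(tu[s])]) if s.any() else None)
for k in range(-80,81,40):
    s=(abs(tu-k)<6)&(abs(tv)<160)&(w[...,2]>.012)&(w[...,2]<.026);print('u',k,np.round([np.nanmin(tv[s]),np.nanmax(tv[s])]) if s.any() else None)
E
```

```text
time_s: 10.07
eef_pos: [0.5401, -0.0036, 0.1477]
ee_rot: [0.0, -0.158, 0.987, -0.0]
contact_force: [0.2, -0.1, -0.6]
opening: 0.0535
time_s: 10.23
eef_pos: [0.5402, -0.0034, 0.1474]
ee_rot: [0.001, -0.157, 0.988, -0.0]
contact_force: [0.2, 0.4, -1.1]
opening: 0.0532
v -120 [-88.  92.]
v -80 [-88.  93.]
v -40 [-87.  92.]
v 0 [-128.  -83.]
v 40 [-87. -83.]
v 80 [-87. -83.]
v 120 [-87.  79.]
u -80 [-131.  128.]
u -40 [-132.  128.]
u 0 [-132. -127.]
u 40 [-132. -127.]
u 80 [-128.  128.]
```

View pics/w4.png

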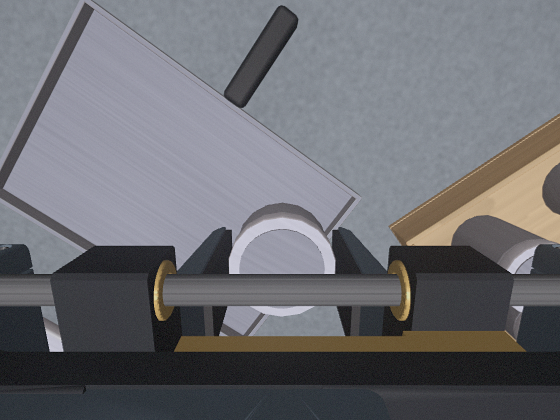

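```bash

python3 -m crank '[[[1,-1.5,-40],[0,0,0],0],[[0,0,-35],[0,0,0],0],[[0,0,-15],[0,0,0],0],[[0,0,-7],[0,0,0],0],[[0,0,-3],[0,0,0],0],[[0,0,0],[0,0,0],0]]' 35
python3 -m crank '[[[0,0,0],[0,0,0],0.75],[[0,0,0],[0,0,0],0.75],[[0,0,0],[0,0,0],0.75],[[0,0,0],[0,0,0],0.75],[[0,0,30],[0,0,0],0.75],[[0,0,40],[0,0,0],0.8],[[0,0,20],[0,0,0],0.8]]' 35
python3 - <<'E'
from h import *
im,d,K,T=grab('scene','s5.png');w=cloud(d,K,T)
for t in tins(w,im,reg=crate):print(t)
print('tray')
for t in tins(w,im,zr=(.034,.048),reg=lambda w:(abs(w[...,0]-.55)<.16)&(abs(w[...,1]+.1)<.19)):print(t)
E
```

```text
time_s: 10.78
eef_pos: [0.5399, -0.0026, 0.0476]
ee_rot: [-0.0, -0.158, 0.987, 0.0]
contact_force: [0.2, 0.3, -1.6]
opening: 0.0533
time_s: 11.37
eef_pos: [0.5414, -0.0035, 0.1403]
ee_rot: [0.001, -0.158, 0.987, -0.0]
contact_force: [2.1, -0.3, 1.4]
opening: 0.073
(array([372., 216.]), array([445.3, 233.5]), array([54., 52.]), 29.0)
(array([405., 217.]), array([425.5, 347.3]), array([48., 53.]), 33.4)
(array([423., 233.]), array([479.5, 414.7]), array([50., 52.]), 27.5)
(array([375., 245.]), array([565.2, 253. ]), array([52., 52.]), 28.5)
(array([410., 246.]), array([542.1, 370.5]), array([51., 52.]), 27.5)
tray
(array([304., 225.]), array([537.5,   1. ]), array([51., 52.]), 27.8)
```

```bash

python3 -m crank '[[[-12,29.3,1],[0,0,0],0.8],[[-12,29.3,1],[0,0,0],0.8],[[-12,29.3,1],[0,0,0],0.8],[[-12,29.3,1],[0,0,0],0.8],[[-12,29.3,1],[0,0,0],0.8],[[-12,29.3,1],[0,0,0],0.8],[[-12,29.3,1],[0,0,0],0.8],[[-12,29.3,1],[0,0,0],0.8],[[0,0,0],[0,0,0],0.8]]' 35
python3 -m crank '[[[0,0,-35],[0,0,0],0.8],[[0,0,-35],[0,0,0],0.8],[[0,0,-22],[0,0,0],0.8],[[0,0,-6],[0,0,0],0.8],[[0,0,0],[0,0,0],0.8],[[0,0,0],[0,0,0],0],[[0,0,0],[0,0,0],0],[[0,0,0],[0,0,0],0],[[0,0,0],[0,0,0],0],[[0,0,0],[0,0,0],0]]' 35
python3 -m crank '[[[0,0,0],[0,0,0],0],[[0,0,0],[0,0,0],0],[[0,0,25],[0,0,0],0],[[0,0,40],[0,0,0],0],[[0,0,35],[0,0,0],0]]' 35
python3 -m crank '[[[4,-32.3,0],[0,0,0],0],[[4,-32.3,0],[0,0,0],0],[[4,-32.3,0],[0,0,0],0],[[4,-32.3,0],[0,0,0],0],[[4,-32.3,0],[0,0,0],0],[[4,-32.3,0],[0,0,0],0],[[4,-32.3,0],[0,0,0],0],[[4,-32.3,0],[0,0,0],0],[[4,-32.3,0],[0,0,0],0],[[4,-32.3,0],[0,0,0],0]]' 35
python3 -m crank '[[[4,-32.3,0],[0,0,0],0],[[4,-32.3,0],[0,0,0],0],[[0,0,0],[0,0,0],0],[[0,0,0],[0,0,0],0]]' 35
```

```text
time_s: 12.17
eef_pos: [0.4426, 0.2348, 0.1453]
ee_rot: [0.0, -0.159, 0.987, 0.001]
contact_force: [-0.3, -1.0, 0.2]
opening: 0.0729
time_s: 13.0
eef_pos: [0.4453, 0.2312, 0.0482]
ee_rot: [0.001, -0.158, 0.987, 0.0]
contact_force: [-0.9, -0.6, 10.0]
opening: 0.0533
time_s: 13.42
eef_pos: [0.4441, 0.2308, 0.1488]
ee_rot: [-0.0, -0.158, 0.987, -0.0]
contact_force: [1.8, 0.3, -1.0]
opening: 0.0528
time_s: 14.25
eef_pos: [0.4846, -0.0938, 0.1477]
ee_rot: [0.001, -0.158, 0.987, -0.0]
contact_force: [1.5, 0.1, -1.8]
opening: 0.0533
time_s: 14.58
eef_pos: [0.4927, -0.1583, 0.1475]
ee_rot: [0.0, -0.157, 0.988, -0.0]
contact_force: [0.5, -0.2, -0.4]
opening: 0.0532
```

```bash

python3 -m crank '[[[0,0,-40],[0,0,0],0],[[0,0,-35],[0,0,0],0],[[0,0,-15],[0,0,0],0],[[0,0,-7],[0,0,0],0],[[0,0,-3],[0,0,0],0],[[0,0,0],[0,0,0],0]]' 35
python3 -m crank '[[[0,0,0],[0,0,0],0.75],[[0,0,0],[0,0,0],0.75],[[0,0,0],[0,0,0],0.75],[[0,0,0],[0,0,0],0.75],[[0,0,30],[0,0,0],0.75],[[0,0,40],[0,0,0],0.8],[[0,0,30],[0,0,0],0.8]]' 35
python3 - <<'E'
from h import *
im,d,K,T=grab('scene','s6.png');w=cloud(d,K,T)
for t in tins(w,im,reg=crate):print(t)
print('tray')
for t in tins(w,im,zr=(.034,.048),reg=lambda w:(abs(w[...,0]-.55)<.16)&(abs(w[...,1]+.1)<.19)):print(t)
E
```

```text
time_s: 15.08
eef_pos: [0.4922, -0.1557, 0.0476]
ee_rot: [-0.0, -0.158, 0.987, 0.0]
contact_force: [0.5, -0.7, -0.6]
opening: 0.0538
time_s: 15.67
eef_pos: [0.4925, -0.1566, 0.1491]
ee_rot: [0.0, -0.158, 0.987, -0.0]
contact_force: [0.1, -1.6, 0.8]
opening: 0.0727
(array([405., 217.]), array([426.1, 347.3]), array([50., 53.]), 33.9)
(array([424., 233.]), array([479.5, 413.8]), array([51., 54.]), 29.4)
(array([375., 245.]), array([566.5, 252.6]), array([52., 52.]), 28.3)
(array([410., 246.]), array([543.8, 370.9]), array([51., 56.]), 29.1)
tray
(array([265., 208.]), array([ 490.8, -152.4]), array([53., 52.]), 28.4)
(array([304., 226.]), array([539.1,   1.1]), array([51., 51.]), 27.3)
```

```bash

python3 -m crank '[[[6.6,37,0],[0,0,0],0.8],[[6.6,37,0],[0,0,0],0.8],[[6.6,37,0],[0,0,0],0.8],[[6.6,37,0],[0,0,0],0.8],[[6.6,37,0],[0,0,0],0.8],[[6.6,37,0],[0,0,0],0.8],[[6.6,37,0],[0,0,0],0.8],[[6.6,37,0],[0,0,0],0.8],[[6.6,37,0],[0,0,0],0.8],[[6.6,37,0],[0,0,0],0.8]]' 35
python3 -m crank '[[[6.6,37,0],[0,0,0],0.8],[[0,0,0],[0,0,0],0.8],[[0,0,-35],[0,0,0],0.8],[[0,0,-35],[0,0,0],0.8],[[0,0,-22],[0,0,0],0.8],[[0,0,-8],[0,0,0],0.8],[[0,0,0],[0,0,0],0.8]]' 35
python3 -m crank '[[[0,0,0],[0,0,0],0],[[0,0,0],[0,0,0],0],[[0,0,0],[0,0,0],0],[[0,0,0],[0,0,0],0],[[0,0,0],[0,0,0],0],[[0,0,0],[0,0,0],0],[[0,0,0],[0,0,0],0],[[0,0,25],[0,0,0],0],[[0,0,40],[0,0,0],0],[[0,0,35],[0,0,0],0]]' 35
python3 -m crank '[[[0.4,-36,0],[0,0,0],0],[[0.4,-36,0],[0,0,0],0],[[0.4,-36,0],[0,0,0],0],[[0.4,-36,0],[0,0,0],0],[[0.4,-36,0],[0,0,0],0],[[0.4,-36,0],[0,0,0],0],[[0.4,-36,0],[0,0,0],0],[[0.4,-36,0],[0,0,0],0],[[0.4,-36,0],[0,0,0],0],[[0.4,-36,0],[0,0,0],0]]' 35
python3 -m crank '[[[0.4,-36,0],[0,0,0],0],[[0.4,-36,0],[0,0,0],0],[[0,0,0],[0,0,0],0],[[0,0,0],[0,0,0],0]]' 35
```

```text
time_s: 16.55
eef_pos: [0.5585, 0.2154, 0.1471]
ee_rot: [0.0, -0.158, 0.987, 0.0]
contact_force: [1.3, -0.3, -0.5]
opening: 0.0729
time_s: 17.13
eef_pos: [0.5641, 0.2499, 0.0453]
ee_rot: [-0.002, -0.158, 0.987, -0.0]
contact_force: [-1.1, -0.9, -0.2]
opening: 0.0734
time_s: 17.97
eef_pos: [0.5649, 0.2502, 0.1489]
ee_rot: [-0.0, -0.158, 0.987, -0.0]
contact_force: [0.9, 0.7, -0.1]
opening: 0.0538
time_s: 18.8
eef_pos: [0.569, -0.1115, 0.1478]
ee_rot: [0.001, -0.158, 0.987, -0.0]
contact_force: [1.0, -0.1, -1.2]
opening: 0.053
time_s: 19.13
eef_pos: [0.5699, -0.1836, 0.1475]
ee_rot: [0.001, -0.156, 0.988, -0.0]
contact_force: [0.1, 0.7, -1.1]
opening: 0.0529
```

```bash

python3 -m crank '[[[1,0,-40],[0,0,0],0],[[0,0,-35],[0,0,0],0],[[0,0,-15],[0,0,0],0],[[0,0,-7],[0,0,0],0],[[0,0,-3],[0,0,0],0],[[0,0,0],[0,0,0],0]]' 35
python3 -m crank '[[[0,0,0],[0,0,0],0.75],[[0,0,0],[0,0,0],0.75],[[0,0,0],[0,0,0],0.75],[[0,0,0],[0,0,0],0.75],[[0,0,30],[0,0,0],0.75],[[0,0,40],[0,0,0],0.8],[[0,0,30],[0,0,0],0.8]]' 35
python3 -m crank '[[[-1.8,36.7,0],[0,0,0],0.8],[[-1.8,36.7,0],[0,0,0],0.8],[[-1.8,36.7,0],[0,0,0],0.8],[[-1.8,36.7,0],[0,0,0],0.8],[[-1.8,36.7,0],[0,0,0],0.8],[[-1.8,36.7,0],[0,0,0],0.8],[[-1.8,36.7,0],[0,0,0],0.8],[[-1.8,36.7,0],[0,0,0],0.8]]' 35
python3 - <<'E'
from h import *
im,d,K,T=grab('scene','s7.png');w=cloud(d,K,T)
for t in tins(w,im,reg=crate):print(t)
print('tray')
for t in tins(w,im,zr=(.034,.048),reg=lambda w:(abs(w[...,0]-.55)<.16)&(abs(w[...,1]+.1)<.19)):print(t)
print(ctrl.read_state()['eef_pos'])
E
```

```text
time_s: 19.63
eef_pos: [0.5707, -0.1805, 0.0477]
ee_rot: [-0.0, -0.158, 0.987, 0.0]
contact_force: [-0.6, 1.0, -1.1]
opening: 0.053
time_s: 20.22
eef_pos: [0.5711, -0.1817, 0.1491]
ee_rot: [0.0, -0.158, 0.987, -0.0]
contact_force: [0.4, -0.4, 0.7]
opening: 0.0729
time_s: 20.88
eef_pos: [0.5563, 0.1137, 0.1472]
ee_rot: [0.0, -0.158, 0.987, -0.0]
contact_force: [2.0, -0.0, -0.6]
opening: 0.073
(array([405., 217.]), array([424.5, 347.8]), array([48., 53.]), 30.6)
(array([424., 233.]), array([479.3, 413.8]), array([52., 51.]), 27.1)
(array([410., 246.]), array([543.4, 370. ]), array([51., 56.]), 28.1)
tray
(array([265., 208.]), array([ 490.9, -150.8]), array([53., 51.]), 28.0)
(array([253., 224.]), array([ 570.3, -175.5]), array([52., 49.]), 27.6)
(array([304., 226.]), array([538.9,   1.3]), array([51., 51.]), 27.6)
[0.55569676 0.11932243 0.14728004]
```

```bash

python3 -m crank '[[[-1.9,36.5,0],[0,0,0],0.8],[[-1.9,36.5,0],[0,0,0],0.8],[[-1.9,36.5,0],[0,0,0],0.8],[[-1.9,36.5,0],[0,0,0],0.8],[[-1.9,36.5,0],[0,0,0],0.8],[[-1.9,36.5,0],[0,0,0],0.8],[[-1.9,36.5,0],[0,0,0],0.8],[[0,0,0],[0,0,0],0.8],[[0,0,0],[0,0,0],0.8]]' 35
python3 -m crank '[[[0,0,-35],[0,0,0],0.8],[[0,0,-35],[0,0,0],0.8],[[0,0,-22],[0,0,0],0.8],[[0,0,-8],[0,0,0],0.8],[[0,0,0],[0,0,0],0.8]]' 35
python3 -m crank '[[[0,0,0],[0,0,0],0],[[0,0,0],[0,0,0],0],[[0,0,0],[0,0,0],0],[[0,0,0],[0,0,0],0],[[0,0,0],[0,0,0],0],[[0,0,0],[0,0,0],0],[[0,0,0],[0,0,0],0],[[0,0,25],[0,0,0],0],[[0,0,40],[0,0,0],0],[[0,0,35],[0,0,0],0]]' 35
python3 -m crank '[[[6.9,-36.1,0],[0,0,0],0],[[6.9,-36.1,0],[0,0,0],0],[[6.9,-36.1,0],[0,0,0],0],[[6.9,-36.1,0],[0,0,0],0],[[6.9,-36.1,0],[0,0,0],0],[[6.9,-36.1,0],[0,0,0],0],[[6.9,-36.1,0],[0,0,0],0],[[6.9,-36.1,0],[0,0,0],0],[[6.9,-36.1,0],[0,0,0],0],[[6.9,-36.1,0],[0,0,0],0]]' 35
python3 -m crank '[[[6.9,-36.1,0],[0,0,0],0],[[0,0,0],[0,0,0],0],[[0,0,0],[0,0,0],0]]' 35
```

```text
time_s: 21.68
eef_pos: [0.5427, 0.3692, 0.1468]
ee_rot: [0.0, -0.159, 0.987, 0.0]
contact_force: [0.0, -0.9, -1.0]
opening: 0.0727
time_s: 22.1
eef_pos: [0.5425, 0.366, 0.0453]
ee_rot: [-0.002, -0.157, 0.988, -0.001]
contact_force: [-0.2, -0.0, 0.3]
opening: 0.0729
time_s: 22.93
eef_pos: [0.543, 0.3673, 0.1489]
ee_rot: [-0.0, -0.158, 0.987, -0.0]
contact_force: [0.7, 0.6, -0.1]
opening: 0.0537
time_s: 23.77
eef_pos: [0.6125, 0.0046, 0.1479]
ee_rot: [0.001, -0.158, 0.987, -0.0]
contact_force: [0.3, 0.6, -0.3]
opening: 0.0532
time_s: 24.02
eef_pos: [0.6196, -0.0317, 0.1476]
ee_rot: [0.001, -0.156, 0.988, -0.0]
contact_force: [-0.2, -0.0, -1.5]
opening: 0.0531
```

```bash

python3 -m crank '[[[0,1,-40],[0,0,0],0],[[0,0,-35],[0,0,0],0],[[0,0,-15],[0,0,0],0],[[0,0,-7],[0,0,0],0],[[0,0,-3],[0,0,0],0],[[0,0,0],[0,0,0],0]]' 35
python3 -m crank '[[[0,0,0],[0,0,0],0.75],[[0,0,0],[0,0,0],0.75],[[0,0,0],[0,0,0],0.75],[[0,0,0],[0,0,0],0.75],[[0,0,30],[0,0,0],0.75],[[0,0,40],[0,0,0],0.8],[[0,0,30],[0,0,0],0.8]]' 35
python3 -m crank '[[[-11.7,36.8,0],[0,0,0],0.8],[[-11.7,36.8,0],[0,0,0],0.8],[[-11.7,36.8,0],[0,0,0],0.8],[[-11.7,36.8,0],[0,0,0],0.8],[[-11.7,36.8,0],[0,0,0],0.8],[[-11.7,36.8,0],[0,0,0],0.8]]' 35
python3 - <<'E'
from h import *
im,d,K,T=grab('scene','s8.png');w=cloud(d,K,T)
for t in tins(w,im,reg=crate):print(t)
print('tray')
for t in tins(w,im,zr=(.034,.048),reg=lambda w:(abs(w[...,0]-.55)<.16)&(abs(w[...,1]+.1)<.19)):print(t)
E
python3 -m crank '[[[-11.7,36.8,0],[0,0,0],0.8],[[-11.7,36.8,0],[0,0,0],0.8],[[-11.7,36.8,0],[0,0,0],0.8],[[-11.7,36.8,0],[0,0,0],0.8],[[-11.7,36.8,0],[0,0,0],0.8],[[-11.7,36.8,0],[0,0,0],0.8],[[0,0,0],[0,0,0],0.8],[[0,0,0],[0,0,0],0.8]]' 35
python3 - <<'E'
from h import *
im,d,K,T=grab('wrist','w9.png');w=cloud(d,K,T)
for t in tins(w,im,reg=crate):print(t)
E
```

```text
time_s: 24.52
eef_pos: [0.6187, -0.0275, 0.0478]
ee_rot: [-0.0, -0.158, 0.987, 0.0]
contact_force: [-0.0, 0.3, -0.4]
opening: 0.0532
time_s: 25.1
eef_pos: [0.6193, -0.0286, 0.1491]
ee_rot: [0.0, -0.158, 0.987, -0.0]
contact_force: [1.3, -0.9, 0.2]
opening: 0.0729
time_s: 25.6
eef_pos: [0.5482, 0.1938, 0.1473]
ee_rot: [0.0, -0.158, 0.987, 0.0]
contact_force: [1.3, 0.9, -0.3]
opening: 0.0729
(array([405., 217.]), array([425.6, 347.6]), array([47., 54.]), 30.1)
(array([424., 233.]), array([480.2, 415.4]), array([50., 55.]), 28.8)
tray
(array([265., 208.]), array([ 491. , -152.3]), array([55., 47.]), 27.9)
(array([253., 224.]), array([ 570.7, -175.3]), array([52., 50.]), 27.3)
(array([304., 226.]), array([538.7,   1.6]), array([52., 51.]), 29.0)
(array([293., 243.]), array([617.4, -24.9]), array([54., 51.]), 28.6)
time_s: 26.32
eef_pos: [0.4779, 0.4147, 0.1469]
ee_rot: [0.0, -0.159, 0.987, 0.0]
contact_force: [-0.2, -0.4, -0.9]
opening: 0.0728
(array([9., 9.]), array([398.8, 195. ]), array([ 3., 23.]), 11.7)
(array([213., 121.]), array([425.9, 345. ]), array([50., 50.]), 33.6)
(array([154., 181.]), array([485.3, 311.5]), array([51., 21.]), 25.5)
(array([  1., 173.]), array([512.9, 202.1]), array([18.,  4.]), 9.2)
(array([277., 216.]), array([479.4, 411.3]), array([53., 53.]), 27.1)
```

```bash

python3 -m crank '[[[0.5,-1.5,-35],[0,0,0],0.8],[[0,0,-35],[0,0,0],0.8],[[0,0,-22],[0,0,0],0.8],[[0,0,-8],[0,0,0],0.8],[[0,0,0],[0,0,0],0.8]]' 35
python3 -m crank '[[[0,0,0],[0,0,0],0],[[0,0,0],[0,0,0],0],[[0,0,0],[0,0,0],0],[[0,0,0],[0,0,0],0],[[0,0,0],[0,0,0],0],[[0,0,0],[0,0,0],0],[[0,0,0],[0,0,0],0],[[0,0,25],[0,0,0],0],[[0,0,40],[0,0,0],0],[[0,0,35],[0,0,0],0]]' 35
python3 -m crank '[[[8.2,-36.9,0],[0,0,0],0],[[8.2,-36.9,0],[0,0,0],0],[[8.2,-36.9,0],[0,0,0],0],[[8.2,-36.9,0],[0,0,0],0],[[8.2,-36.9,0],[0,0,0],0],[[8.2,-36.9,0],[0,0,0],0],[[8.2,-36.9,0],[0,0,0],0]]' 35
python3 -m crank '[[[8.3,-36.9,0],[0,0,0],0],[[8.3,-36.9,0],[0,0,0],0],[[8.3,-36.9,0],[0,0,0],0],[[8.3,-36.9,0],[0,0,0],0],[[8.3,-36.9,0],[0,0,0],0],[[8.3,-36.9,0],[0,0,0],0],[[8.3,-36.9,0],[0,0,0],0],[[0,0,0],[0,0,0],0],[[0,0,0],[0,0,0],0]]' 35
python3 - <<'E'
from h import *
im,d,K,T=grab('wrist','w10.png')
E
```

```text
time_s: 26.78
eef_pos: [0.4789, 0.4097, 0.0454]
ee_rot: [-0.002, -0.157, 0.988, -0.001]
contact_force: [-0.1, 0.1, 0.9]
opening: 0.0732
time_s: 27.62
eef_pos: [0.479, 0.4113, 0.1488]
ee_rot: [-0.0, -0.158, 0.987, -0.0]
contact_force: [1.1, 0.6, -0.5]
opening: 0.0533
time_s: 28.2
eef_pos: [0.5369, 0.1515, 0.1478]
ee_rot: [0.001, -0.158, 0.987, -0.0]
contact_force: [1.5, 0.5, -0.5]
opening: 0.0534
time_s: 28.95
eef_pos: [0.5952, -0.1072, 0.1475]
ee_rot: [0.001, -0.157, 0.988, -0.0]
contact_force: [0.7, 0.9, -1.1]
opening: 0.0532
```

View pics/w10.png

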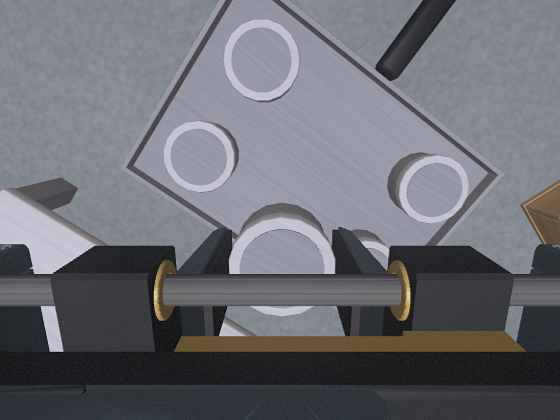

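```bash

python3 -m crank '[[[0,1,-40],[0,0,0],0],[[0,0,-35],[0,0,0],0],[[0,0,-15],[0,0,0],0],[[0,0,-7],[0,0,0],0],[[0,0,-3],[0,0,0],0],[[0,0,0],[0,0,0],0]]' 35
python3 -m crank '[[[0,0,0],[0,0,0],0.75],[[0,0,0],[0,0,0],0.75],[[0,0,0],[0,0,0],0.75],[[0,0,0],[0,0,0],0.75],[[0,0,30],[0,0,0],0.75],[[0,0,40],[0,0,0],0.8],[[0,0,40],[0,0,0],0.8]]' 35
python3 -m crank '[[[-22,7,0],[0,0,-0.077],0.8],[[-22,7,0],[0,0,-0.077],0.8],[[-22,7,0],[0,0,-0.077],0.8],[[-22,7,0],[0,0,-0.077],0.8],[[-22,7,0],[0,0,-0.077],0.8],[[-22,7,0],[0,0,-0.077],0.8],[[-22,7,0],[0,0,-0.077],0.8],[[-22,6,0],[0,0,-0.078],0.8],[[0,0,0],[0,0,0],0.8],[[0,0,0],[0,0,0],0.8]]' 35
python3 - <<'E'
from h import *
a=np.radians(-17.4);U=np.array([np.cos(a),np.sin(a)]);V=np.array([-U[1],U[0]])
im,d,K,T=grab('scene');w=cloud(d,K,T)
cv2.imwrite('pics/s11.png',cv2.resize(im[100:320,130:460],None,fx=2,fy=2)[...,::-1])
for t in tins(w,im,reg=crate):print(t)
print('tray')
for t in tins(w,im,zr=(.034,.048),reg=lambda w:(abs(w[...,0]-.55)<.16)&(abs(w[...,1]+.1)<.19)):print(t)
q=w[...,:2]*1000-np.array([556,-93.5]);tu,tv=q@U,q@V
for k in(-110,-60,60,110):
    s=(abs(tv-k)<6)&(abs(tu)<130)&(w[...,2]>.010)&(w[...,2]<.026);print('v',k,np.round([np.nanmin(tu[s]),np.nanmax(tu[s])]))
im,d,K,T=grab('wrist','w11.png');w=cloud(d,K,T);print(ctrl.read_state()['eef_pos'])
m=((w[...,2]>.018)&(w[...,2]<.036)&(im.max(-1)<75)&(abs(w[...,0]-.42)<.1)&(abs(w[...,1]+.05)<.1)).astype(np.uint8)
k,l,s,c=cv2.connectedComponentsWithStats(m)
for i in range(1,k):
    if s[i,4]>100:
        p=w[l==i];r=cv2.minAreaRect((p[:,:2]*1000).astype(np.float32));print('handle',s[i,4],c[i].round(),np.round(r[0]),np.round(r[1]),round(r[2],1))
E
```

```text
time_s: 29.5
eef_pos: [0.5943, -0.1028, 0.0477]
ee_rot: [-0.0, -0.159, 0.987, 0.0]
contact_force: [0.2, 0.1, -0.9]
opening: 0.0533
time_s: 30.08
eef_pos: [0.594, -0.1039, 0.1577]
ee_rot: [-0.001, -0.158, 0.987, 0.0]
contact_force: [0.4, 0.6, 0.6]
opening: 0.0728
time_s: 30.92
eef_pos: [0.4182, -0.049, 0.1573]
ee_rot: [0.0, 0.149, 0.989, -0.0]
contact_force: [-0.1, -0.6, -0.3]
opening: 0.0727
(array([405., 217.]), array([424.9, 347.5]), array([48., 54.]), 31.5)
tray
(array([265., 208.]), array([ 491.8, -151.4]), array([52., 52.]), 28.8)
(array([253., 224.]), array([ 570.3, -175.4]), array([50., 49.]), 27.6)
(array([304., 226.]), array([537.2,   1.3]), array([55., 50.]), 28.1)
(array([273., 233.]), array([592.7, -98.3]), array([54., 49.]), 29.1)
(array([293., 243.]), array([617.9, -24.4]), array([54., 52.]), 28.5)
v -110 [-94.  88.]
v -60 [-93.  87.]
v 60 [-90.  88.]
v 110 [-92.  88.]
[ 0.41985884 -0.04948518  0.15727339]
handle 1689 [280. 224.] [433. -55.] [18. 76.] 72.2
```

View pics/s11.png

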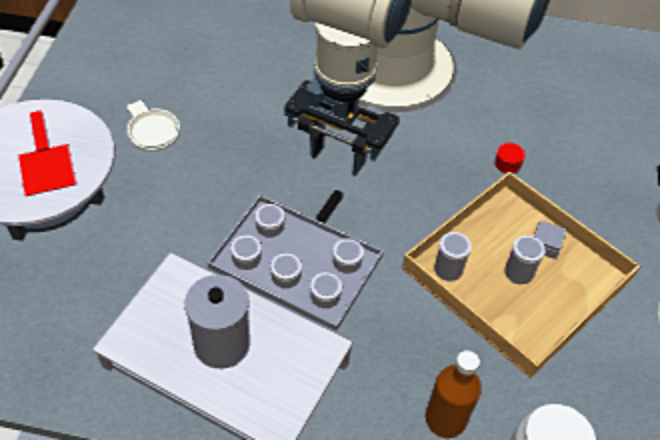

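```bash

python3 -m crank '[[[2,-1.5,-35],[0,0,-0.01],0.5],[[0,0,-40],[0,0,0],0.5],[[0,0,-30],[0,0,0],0.4],[[0,0,-15],[0,0,0],0.4],[[0,0,-5],[0,0,0],0.4],[[0,0,0],[0,0,0],0.2],[[0,0,0],[0,0,0],0],[[0,0,0],[0,0,0],0],[[0,0,0],[0,0,0],0],[[0,0,0],[0,0,0],0]]' 50
python3 -m crank '[[[0,0,0],[0,0,0],0],[[0,0,0],[0,0,0],0],[[0,0,0],[0,0,0],0],[[0,0,0],[0,0,0],0]]' 50
python3 -m crank '[[[3,-0.9,0],[0,0,0],0],[[5,-1.5,0],[0,0,0],0],[[7,-2.1,0],[0,0,0],0],[[7,-2.1,0],[0,0,0],0],[[7,-2.1,0],[0,0,0],0],[[7,-2.1,0],[0,0,0],0],[[7,-2.1,0],[0,0,0],0],[[7,-2.1,0],[0,0,0],0],[[5,-1.5,0],[0,0,0],0],[[3,-0.9,0],[0,0,0],0]]' 50
python3 - <<'E'
from h import *
im,d,K,T=grab('wrist','w12.png');np.savez('w12.npz',im=im,d=d,K=K,T=T);print(ctrl.read_state()['eef_pos'])
im,d,K,T=grab('scene');np.savez('s12.npz',im=im,d=d,K=K,T=T)
im2=grab('side');np.savez('d12.npz',im=im2[0],d=im2[1],K=im2[2],T=im2[3])
cv2.imwrite('pics/m12.png',np.hstack([cv2.resize(im[140:300,140:340],(400,320)),cv2.resize(im2[0][120:280,240:440],(400,320))])[...,::-1])
E
```

```text
time_s: 31.85
eef_pos: [0.4216, -0.0509, 0.0329]
ee_rot: [0.001, 0.154, 0.988, -0.0]
contact_force: [0.1, 0.5, 10.0]
opening: 0.0175
time_s: 32.18
eef_pos: [0.4216, -0.0509, 0.0329]
ee_rot: [0.001, 0.154, 0.988, -0.0]
contact_force: [0.7, 0.4, 9.8]
opening: 0.0177
time_s: 33.02
eef_pos: [0.4741, -0.0666, 0.0325]
ee_rot: [-0.004, 0.154, 0.988, 0.001]
contact_force: [-23.4, 6.4, 26.3]
opening: 0.0174
[ 0.47475401 -0.06684898  0.03248859]
```

View pics/m12.png

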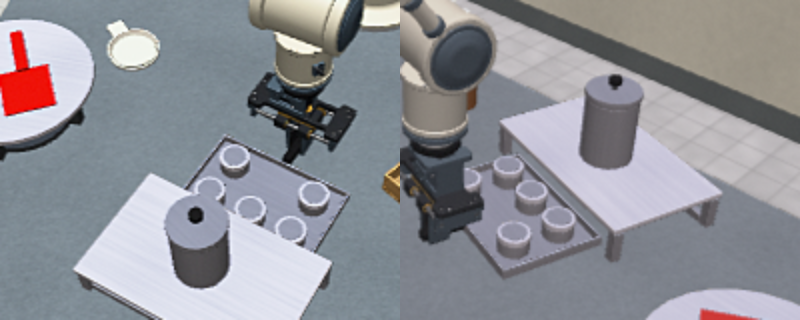

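```bash

python3 -m crank '[[[0,0,0.7],[0,0,0],0],[[0,0,0],[0,0,0],0],[[0,0,0],[0,0,0],0]]' 50
python3 - <<'E'
from h import *
s=ctrl.read_state();print(s['contact_force'].round(1),s['torque'].round(2),s['ee_rot'].round(4),s['eef_pos'].round(4))
a=np.radians(-17.4);U=np.array([np.cos(a),np.sin(a)]);V=np.array([-U[1],U[0]])
for f in('s12','d12'):
    z=np.load(f+'.npz');w=cloud(z['d'],z['K'],z['T']);x=w[...,:2]*1000
    p=x[(w[...,2]>.060)&(w[...,2]<.076)&(w[...,0]>.6)&(w[...,1]<.1)&(w[...,1]>-.4)]
    r=cv2.minAreaRect(p.astype(np.float32));print(f,'plate',np.round(r[0],1),np.round(r[1]),round(r[2],2))
    # front edge of plate & front wall of tray by line fits
    for nm,lo,hi,org,ran in(('plate',.06,.076,(763.3,-157.7),(-150,151)),('tray',.011,.026,(606,-109),(-115,116))):
        q=x-np.array(org);tu,tv=q@U,q@V;P=[]
        for k in range(ran[0],ran[1],10):
            s=(abs(tv-k)<4)&(w[...,2]>lo)&(w[...,2]<hi)&(abs(tu)<115)
            if nm=='tray' and abs(k)<35: continue
            if s.any():P.append((np.percentile(tu[s],3),k))
        c=np.polyfit([b for _,b in P],[a for a,_ in P],1);print('  ',nm,'front u',c[1].round(1),'slope deg',np.degrees(np.arctan(c[0])).round(2))
        s=(w[...,2]>lo)&(w[...,2]<hi)&(tu>-80)&(tu<-30);print('   v range',np.round([np.nanpercentile(tv[s&(abs(tv)<220)],[.5,99.5])]))
E
```

```text
time_s: 33.42
eef_pos: [0.4782, -0.0679, 0.0329]
ee_rot: [-0.0, 0.154, 0.988, 0.0]
contact_force: [-2.3, 1.4, -6.8]
opening: 0.018
[-2.3  1.4 -6.8] [0.37 1.07 0.01] [-4.000e-04  1.543e-01  9.880e-01  1.000e-04] [ 0.4782 -0.0679  0.0329]
s12 plate [ 780.1 -160.4] [352. 217.] 72.83
   plate front u -57.0 slope deg -8.52
   v range [[-169.  177.]]
   tray front u -89.0 slope deg 0.67
   v range [[-126.  134.]]
d12 plate [1501.5 -129.1] [ 495. 1740.] 88.74
   plate front u -86.1 slope deg -0.15
   v range [[-177.  170.]]
   tray front u -29.2 slope deg 35.31
   v range [[-133.  -31.]]
```

```bash

python3 -m crank '[[[2.6,-1.9,0],[0,0,0.004],0],[[4.6,-1.5,0],[0,0,0.003],0],[[7.6,-2.4,0],[0,0,0],0],[[7.6,-2.4,0],[0,0,0],0],[[7.6,-2.4,0],[0,0,0],0],[[7.6,-2.4,0],[0,0,0],0],[[7.6,-2.4,0],[0,0,0],0]]' 50
python3 -m crank '[[[7.6,-2.4,0],[0,0,0],0],[[7.6,-2.4,0],[0,0,0],0],[[7.6,-2.4,0],[0,0,0],0],[[7.6,-2.4,0],[0,0,0],0],[[7.6,-2.4,0],[0,0,0],0],[[5,-1.6,0],[0,0,0],0],[[0,0,0],[0,0,0],0]]' 50
python3 - <<'E'
from h import *
s=ctrl.read_state();print(s['contact_force'].round(1),s['ee_rot'].round(4),s['eef_pos'].round(4))
im,d,K,T=grab('side');
cv2.imwrite('pics/m13.png',cv2.resize(im[130:250,260:420],None,fx=5,fy=5)[...,::-1])
E
```

```text
time_s: 34.0
eef_pos: [0.523, -0.0832, 0.0327]
ee_rot: [-0.002, 0.151, 0.989, 0.0]
contact_force: [-14.3, 5.9, 11.7]
opening: 0.0179
time_s: 34.58
eef_pos: [0.5682, -0.0976, 0.0327]
ee_rot: [0.001, 0.151, 0.989, -0.0]
contact_force: [1.8, -1.0, -4.5]
opening: 0.018
[ 1.8 -1.  -4.5] [ 6.000e-04  1.508e-01  9.886e-01 -1.000e-04] [ 0.5682 -0.0976  0.0327]
```

View pics/m13.png

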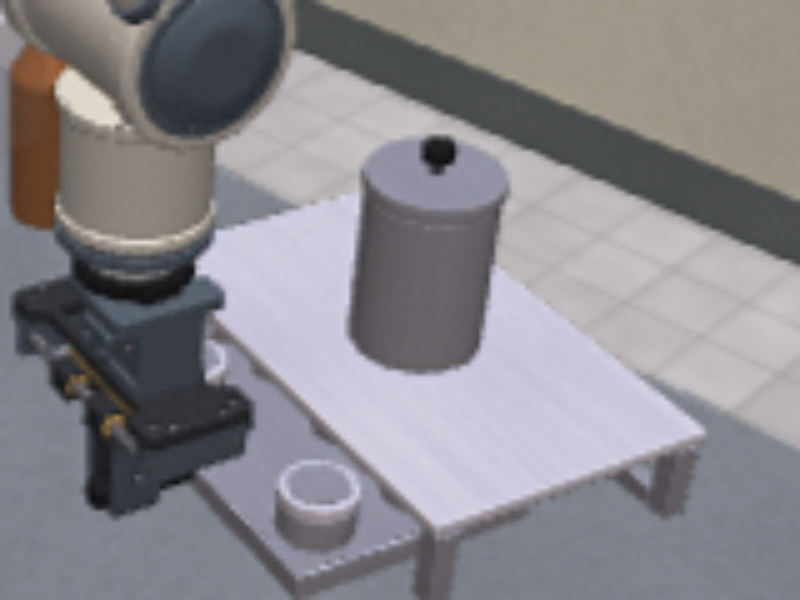

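```bash

python3 -m crank '[[[4,-1,0],[0,0,0],0],[[7.6,-2.3,0],[0,0,0],0],[[7.6,-2.3,0],[0,0,0],0],[[7.6,-2.4,0],[0,0,0],0],[[7.6,-2.4,0],[0,0,0],0],[[7.6,-2.4,0],[0,0,0],0],[[3.8,-1.2,0],[0,0,0],0],[[0,0,0],[0,0,0],0],[[0,0,0],[0,0,0],0]]' 50
cat > edge.py <<'E'
from h import *
s=ctrl.read_state();print(s['contact_force'].round(1),s['ee_rot'].round(4),s['eef_pos'].round(4))
a=np.radians(-17.4);U=np.array([np.cos(a),np.sin(a)]);V=np.array([-U[1],U[0]])
import sys
for n in sys.argv[1:]:
    im,d,K,T=grab(n,f'e_{n}.png');np.savez(f'e_{n}.npz',im=im,d=d,K=K,T=T);w=cloud(d,K,T);q=w[...,:2]*1000-np.array((763.3,-157.7));tu,tv=q@U,q@V
    for nm,lo,hi in(('plate',.062,.075),('tray',.011,.024)):
        P=[]
        for k in range(-125,126,10):
            s=(abs(tv-k)<4)&(w[...,2]>lo)&(w[...,2]<hi)&(tu>-150)&(tu<-60)
            if (nm=='tray' and abs(k)<20): continue
            if s.sum()>2:P.append((round(float(tu[s].min()),1),k))
        if len(P)>3:
            c=np.polyfit([b for _,b in P],[a for a,_ in P],1);print(n,nm,'u',c[1].round(1),'deg',np.degrees(np.arctan(c[0])).round(2),P)
E
python3 edge.py wrist side
```

```text
time_s: 35.38
eef_pos: [0.6131, -0.1112, 0.0327]
ee_rot: [0.0, 0.151, 0.989, -0.0]
contact_force: [1.0, 0.1, -2.9]
opening: 0.0175
[ 1.   0.1 -2.9] [ 4.000e-04  1.508e-01  9.886e-01 -1.000e-04] [ 0.6131 -0.1112  0.0327]
wrist tray u -107.2 deg 0.05 [(-107.2, -125), (-107.3, -115), (-107.6, -105), (-106.8, 85), (-107.3, 95), (-107.3, 105), (-107.2, 115), (-107.1, 125)]
side plate u -74.6 deg 7.44 [(-87.9, -125), (-86.9, -115), (-86.4, -105), (-87.8, -95), (-85.7, -85), (-89.6, -75), (-88.4, -65), (-88.2, -55), (-89.1, -45), (-76.2, -35), (-72.0, -25), (-67.8, -15), (-68.2, -5), (-68.1, 5), (-73.1, 15), (-78.0, 25), (-75.6, 35), (-67.2, 45)]
side tray u -106.5 deg -0.05 [(-106.1, -125), (-107.2, -115), (-106.7, -105), (-106.5, -95), (-106.1, -85), (-107.4, -75), (-106.4, -65), (-104.0, -55), (-106.0, -45), (-106.5, -35), (-108.2, -25)]
```

View pics/e_wrist.png

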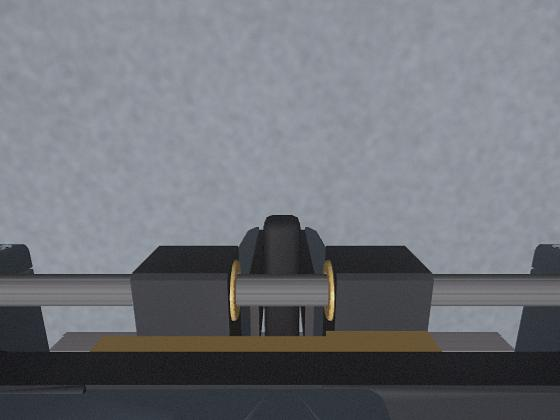

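```bash

python3 -m crank '[[[3,-0.9,0],[0,0,0],0],[[5,-1.5,0],[0,0,0],0],[[5,-1.5,0],[0,0,0],0],[[3,-1,0],[0,0,0],0],[[0,0,0],[0,0,0],0],[[0,0,0],[0,0,0],0]]' 50
python3 edge.py side
python3 -m crank '[[[0,0,0],[0,0,0],0.5],[[0,0,0],[0,0,0],0.5],[[0,0,0],[0,0,0],0.5],[[0,0,0],[0,0,0],0.5],[[0,0,0],[0,0,0],0.5],[[0,0,25],[0,0,0],0.5],[[0,0,40],[0,0,0],0.8],[[0,0,40],[0,0,0],0.8],[[0,0,40],[0,0,0],0.8],[[0,0,40],[0,0,0],0.8]]' 50
python3 -m crank '[[[0,0,20],[0,0,0],0.8],[[20,-6,20],[0,0,0],0.8],[[20,-6,20],[0,0,0],0.8],[[0,0,0],[0,0,0],0.8],[[0,0,0],[0,0,0],0.8]]' 50
python3 edge.py wrist side scene
```

```text
time_s: 35.98
eef_pos: [0.6281, -0.1157, 0.0327]
ee_rot: [-0.001, 0.151, 0.989, 0.0]
contact_force: [-5.2, 0.8, 2.6]
opening: 0.0175
[-5.2  0.8  2.6] [-7.000e-04  1.508e-01  9.886e-01  1.000e-04] [ 0.6281 -0.1157  0.0327]
side plate u -74.2 deg 7.23 [(-85.3, -125), (-88.5, -115), (-87.4, -105), (-88.5, -95), (-87.8, -85), (-88.0, -75), (-86.7, -65), (-78.7, -55), (-74.1, -45)]
side tray u -109.6 deg -11.1 [(-90.5, -125), (-90.4, -115), (-90.4, -105), (-93.9, -95), (-89.9, -85), (-89.5, -75), (-92.1, -65), (-89.7, -55), (-92.6, -45), (-92.5, -35), (-131.9, -25)]
time_s: 36.87
eef_pos: [0.6285, -0.1159, 0.2196]
ee_rot: [0.0, 0.151, 0.989, 0.0]
contact_force: [0.7, -0.3, 0.2]
opening: 0.0695
time_s: 37.28
eef_pos: [0.6696, -0.1283, 0.2782]
ee_rot: [0.001, 0.151, 0.989, -0.0]
contact_force: [-0.2, 0.7, -1.1]
opening: 0.0729
[-0.2  0.7 -1.1] [ 1.000e-03  1.509e-01  9.886e-01 -1.000e-04] [ 0.6696 -0.1283  0.2782]
wrist plate u -88.0 deg -0.07 [(-87.8, -125), (-87.9, -115), (-88.1, -105), (-88.0, -95), (-87.9, -85), (-87.8, -75), (-88.0, -65), (-88.0, -55), (-88.0, -45), (-88.1, -35), (-88.
[... 815 characters left out ...]
 (-86.5, 55), (-89.3, 65), (-90.4, 75), (-88.5, 85), (-88.6, 95), (-88.0, 105), (-87.3, 115), (-87.7, 125)]
side tray u -91.3 deg -0.05 [(-91.4, -125), (-89.5, -115), (-92.2, -105), (-91.8, -95), (-92.8, -85), (-90.7, -75), (-92.7, -65), (-91.3, -55), (-89.7, -45), (-90.3, -35), (-91.0, -25), (-91.3, 25), (-91.6, 35), (-92.2, 45), (-89.8, 65), (-92.3, 75), (-91.1, 85), (-92.7, 95), (-92.5, 105), (-91.4, 115), (-90.0, 125)]
scene plate u -89.0 deg -0.42 [(-85.4, -125), (-90.8, -115), (-88.7, -105), (-87.9, -95), (-88.9, -5), (-89.1, 5), (-89.1, 15), (-89.0, 25), (-89.2, 35), (-88.1, 45), (-90.5, 55), (-89.8, 65), (-91.3, 75), (-87.3, 85), (-89.2, 95), (-90.3, 105), (-90.2, 115), (-89.7, 125)]
```

View pics/e_wrist.png

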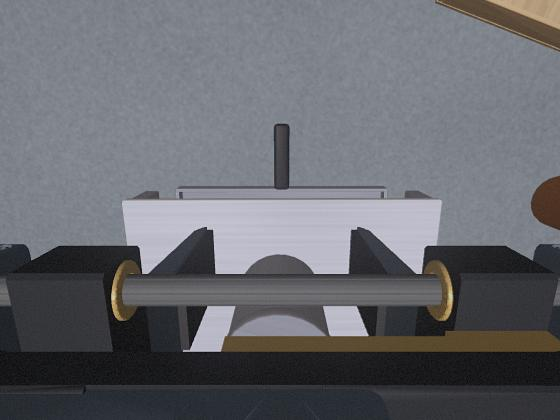

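```bash

python3 -m crank '[[[-20,6,-20],[0,0,0],0.8],[[-20,6,-20],[0,0,0],0.8],[[0,0,-40],[0,0,0],0.7],[[0,0,-40],[0,0,0],0.6],[[0,0,-40],[0,0,0],0.5],[[0,0,-40],[0,0,0],0.5],[[0,0,-30],[0,0,0],0.4],[[0,0,-15],[0,0,0],0.4],[[0,0,0],[0,0,0],0.3]]' 50
python3 -m crank '[[[0,0,0],[0,0,0],0],[[0,0,0],[0,0,0],0],[[0,0,0],[0,0,0],0],[[0,0,0],[0,0,0],0],[[0,0,0],[0,0,0],0],[[0,0,0],[0,0,0],0],[[1,-0.3,0],[0,0,0],0],[[1.1,-0.3,0],[0,0,0],0],[[1,-0.3,0],[0,0,0],0],[[0,0,0],[0,0,0],0]]' 50
python3 -m crank '[[[0,0,0],[0,0,0],0],[[0,0,0],[0,0,0],0.5],[[0,0,0],[0,0,0],0.5],[[0,0,0],[0,0,0],0.5],[[0,0,0],[0,0,0],0.5],[[0,0,0],[0,0,0],0.5],[[0,0,25],[0,0,0],0.5],[[0,0,40],[0,0,0],0.8],[[0,0,40],[0,0,0],0.8],[[0,0,40],[0,0,0],0.8]]' 50
python3 -m crank '[[[0,0,40],[0,0,0],0.8],[[0,0,20],[0,0,0],0.8],[[20,-6,20],[0,0,0],0.8],[[20,-6,20],[0,0,0],0.8],[[0,0,0],[0,0,0],0.8],[[0,0,0],[0,0,0],0.8]]' 50
python3 edge.py wrist side | cut -c1-60
python3 - <<'E'
import cv2,numpy as np
a=cv2.imread('pics/e_side.png');b=cv2.imread('pics/e_wrist.png')
cv2.imwrite('pics/f.png',np.hstack([cv2.resize(a[130:290,230:430],(400,320)),cv2.resize(b[100:260,100:460],(400,178)) if 0 else cv2.resize(b[100:300,160:410],(400,320))]))
E
```

```text
time_s: 38.18
eef_pos: [0.6254, -0.115, 0.0284]
ee_rot: [-0.004, 0.151, 0.989, 0.0]
contact_force: [-1.1, 0.8, -0.2]
opening: 0.0326
time_s: 39.02
eef_pos: [0.6294, -0.1161, 0.0339]
ee_rot: [-0.002, 0.151, 0.989, 0.0]
contact_force: [-20.9, 5.1, 25.0]
opening: 0.0178
time_s: 39.85
eef_pos: [0.6315, -0.1168, 0.1791]
ee_rot: [-0.0, 0.151, 0.989, 0.0]
contact_force: [1.0, -0.6, 0.2]
opening: 0.0625
time_s: 40.35
eef_pos: [0.6728, -0.1292, 0.2782]
ee_rot: [0.001, 0.151, 0.989, -0.0]
contact_force: [-1.2, 1.0, -1.2]
opening: 0.0731
[-1.2  1.  -1.2] [ 9.000e-04  1.509e-01  9.886e-01 -1.000e-0
wrist plate u -88.0 deg -0.11 [(-87.7, -125), (-87.7, -115),
wrist tray u -90.9 deg 0.05 [(-91.0, -125), (-91.0, -115), (
side plate u -88.2 deg -0.19 [(-88.9, -125), (-86.6, -115), 
side tray u -90.8 deg 0.19 [(-93.4, -125), (-90.1, -115), (-
```

View pics/f.png

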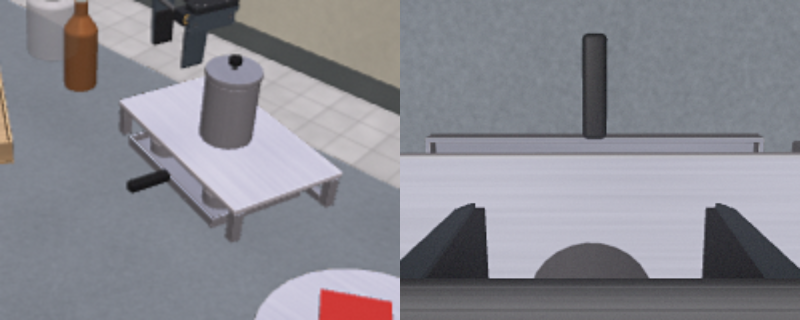

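```bash

python3 -m crank '[[[-23,7,-20],[0,0,0],0.8],[[-20,6,-20],[0,0,0],0.8],[[0,0,-40],[0,0,0],0.7],[[0,0,-40],[0,0,0],0.6],[[0,0,-40],[0,0,0],0.5],[[0,0,-40],[0,0,0],0.5],[[0,0,-30],[0,0,0],0.4],[[0,0,-14],[0,0,0],0.4],[[0,0,0],[0,0,0],0.3]]' 50
python3 -m crank '[[[0,0,0],[0,0,0],0],[[0,0,0],[0,0,0],0],[[0,0,0],[0,0,0],0],[[0,0,0],[0,0,0],0],[[0,0,0],[0,0,0],0],[[0,0,0],[0,0,0],0],[[0,0,0],[0,0,0],0]]' 50
python3 -m crank '[[[1,-0.3,0],[0,0,0],0],[[1.1,-0.3,0],[0,0,0],0],[[1,-0.3,0],[0,0,0],0],[[0,0,0],[0,0,0],0],[[0,0,0],[0,0,0],0],[[0,0,0],[0,0,0],0]]' 50
```

```text
time_s: 41.2
eef_pos: [0.6253, -0.1149, 0.0294]
ee_rot: [-0.004, 0.151, 0.989, 0.0]
contact_force: [-1.2, 0.3, -0.3]
opening: 0.0324
time_s: 41.78
eef_pos: [0.6292, -0.116, 0.0348]
ee_rot: [0.001, 0.151, 0.989, -0.0]
contact_force: [-3.2, 0.5, 8.7]
opening: 0.0173
time_s: 42.28
eef_pos: [0.6294, -0.116, 0.0348]
ee_rot: [-0.002, 0.151, 0.989, 0.0]
contact_force: [-20.4, 5.4, 23.5]
opening: 0.0176
```

```bash

python3 -m crank '[[[0,0,0.5],[0,0,0],0],[[0,0,0.3],[0,0,0],0],[[0,0,0],[0,0,0],0],[[0,0,0],[0,0,0],0]]' 50
```

```text
time_s: 42.62
eef_pos: [0.631, -0.1165, 0.0348]
ee_rot: [-0.001, 0.151, 0.989, 0.0]
contact_force: [-7.3, 2.7, 2.5]
opening: 0.0177
```

```bash

python3 -m crank '[[[1,-0.3,0.1],[0,0,0],0],[[0.3,-0.1,0.2],[0,0,0],0],[[0,0,0],[0,0,0],0],[[0,0,0],[0,0,0],0]]' 50
python3 -m crank '[[[0,0,0],[0,0,0],0.5],[[0,0,0],[0,0,0],0.5],[[0,0,0],[0,0,0],0.5],[[0,0,0],[0,0,0],0.5],[[0,0,0],[0,0,0],0.5],[[0,0,25],[0,0,0],0.5],[[0,0,40],[0,0,0],0.8],[[0,0,40],[0,0,0],0.8],[[0,0,40],[0,0,0],0.8]]' 50
python3 -m crank '[[[0,0,40],[0,0,0],0.8],[[0,0,20],[0,0,0],0.8],[[20,-6,20],[0,0,0],0.8],[[20,-6,20],[0,0,0],0.8],[[0,0,0],[0,0,0],0.8],[[0,0,0],[0,0,0],0.8]]' 50
python3 edge.py wrist side | cut -c1-60
python3 - <<'E'
import cv2,numpy as np
a=cv2.imread('pics/e_side.png');b=cv2.imread('pics/e_wrist.png')
cv2.imwrite('pics/f2.png',np.hstack([cv2.resize(a[130:290,230:430],(400,320)),cv2.resize(b[100:300,160:410],(400,320))]))
E
```

```text
time_s: 42.95
eef_pos: [0.6324, -0.1169, 0.0348]
ee_rot: [-0.001, 0.151, 0.989, 0.0]
contact_force: [-4.4, 1.2, -2.5]
opening: 0.0176
time_s: 43.7
eef_pos: [0.6329, -0.1171, 0.1813]
ee_rot: [-0.0, 0.151, 0.989, 0.0]
contact_force: [1.7, -0.3, 0.3]
opening: 0.0625
time_s: 44.2
eef_pos: [0.6741, -0.1295, 0.2805]
ee_rot: [0.001, 0.151, 0.989, -0.0]
contact_force: [-0.4, 0.1, -1.4]
opening: 0.0729
[-0.4  0.1 -1.4] [ 1.100e-03  1.508e-01  9.886e-01 -1.000e-0
wrist plate u -87.9 deg -0.09 [(-87.8, -125), (-88.0, -115),
wrist tray u -87.7 deg 0.05 [(-87.8, -125), (-87.5, -115), (
side plate u -87.9 deg -0.27 [(-88.3, -125), (-86.9, -115), 
side tray u -87.9 deg 0.06 [(-88.4, -125), (-87.3, -115), (-
```

View pics/f2.png

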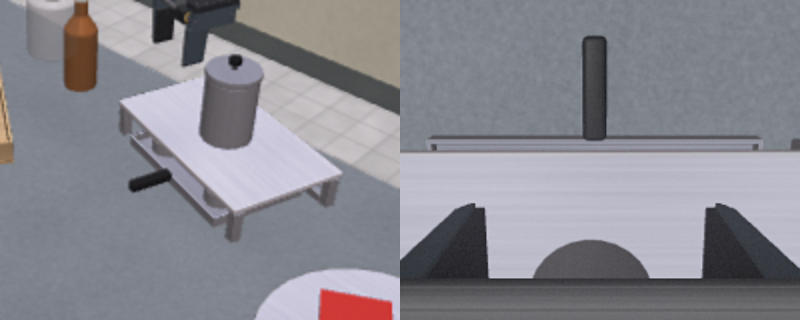

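```bash

python3 -m crank '[[[-30,20,5],[0,0,0],0.8],[[-30,20,5],[0,0,0],0.8],[[-30,20,5],[0,0,0],0.8],[[-30,20,5],[0,0,0],0.8],[[-30,20,5],[0,0,0],0.8],[[-30,20,5],[0,0,0],0.8],[[0,0,0],[0,0,0],0.8],[[0,0,0],[0,0,0],0.8]]'
python3 - <<'E'
from h import *
a=np.radians(-17.4);U=np.array([np.cos(a),np.sin(a)]);V=np.array([-U[1],U[0]])
im,d,K,T=grab('side');w=cloud(d,K,T);q=w[...,:2]*1000-np.array((763.3,-157.7));tu,tv=q@U,q@V
m=((w[...,2]>.024)&(w[...,2]<.052)&(abs(tu)<84)&(abs(tv)<125)).astype(np.uint8)
k,l,s,c=cv2.connectedComponentsWithStats(m)
for i in range(1,k):
    if s[i,4]>8:print(s[i,4],'u',np.median(tu[l==i]).round(),'v',np.percentile(tv[l==i],[5,50,95]).round(),'zmax',w[l==i][:,2].max().round(4))
im2,d,K,T=grab('scene');w=cloud(d,K,T)
p=w[(w[...,2]>.19)&(w[...,2]<.21)&(abs(w[...,0]-.78)<.08)&(abs(w[...,1]+.16)<.08)];print('canister',np.nanmean(p,0).round(3))
for t in tins(w,im2,reg=crate):print(t)
cv2.imwrite('pics/g.png',np.hstack([cv2.resize(im2[100:320,100:460],(400,244)),cv2.resize(im[130:252,250:450],(400,244))])[...,::-1])
E
```

```text
time_s: 44.97
eef_pos: [0.4912, -0.0082, 0.3096]
ee_rot: [-0.0, 0.15, 0.989, 0.0]
contact_force: [1.1, -0.5, 0.2]
opening: 0.073
11 u -65.0 v [-94. -84. -73.] zmax 0.0331
canister [ 0.782 -0.161  0.197]
(array([405., 217.]), array([424.9, 347.3]), array([48., 54.]), 32.8)
```

View pics/g.png

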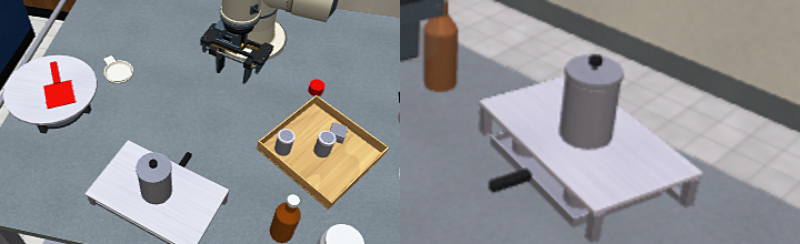

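```bash
python3 -c "
from plant import ctrl
print(ctrl.close_job())"
```

```text
the job is handed in; nothing more can be done
None
```

The loaded tray is back under the shelf, flush and straight, and I handed the job in at about 45 s. I pulled it out, straightening it from roughly 10° askew, and stood all five low round tins from the crate in it before sliding it back.

**Last checks**
- **Flush:** the tray front is level with the plate edge to about 0.2 mm in both the wrist and side cameras. It is straight to about 0.1–0.3° and looks centred in the bay.
- **Tins:** before the slide, all five stood upright in the tray. Afterwards only the front ones can be partly seen under the plate. The upright height of the rear tins was therefore not confirmed; nothing during the slide hinted at a tip.
- **Rest of the scene:** the two tall tins and the square tin are still in the crate. The canister, spoon rest, scraper and red look-alike look undisturbed.

**What went wrong on the way:** the first slide stopped about 3 mm short. My first 3 mm correction did not move the tray, because the grip was pressing the handle down and friction held it. I gripped again, raised the tool slightly and pushed it home. The wrist force readings I saw stayed under about 40 N.

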